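# Unload the preserving steamer with the jar tongs

### The job

The preserving steamer has finished: first set its vent lever halfway between shut and open, to the 45 degree mark, and only then take the lid off. Using the sprung jar tongs, because the jars are too hot for the fingers to touch, lift every jar out and stand it upright on the wire cooling rack, clear of the other jars. Then stand the tongs back upright in their holder and put the lid squarely back on the steamer, leaving the vent half open so that it dries out; do not disturb the things standing about.

Things in the scene. Friction and masses are not known exactly. Their poses are not given: they have to be found in the camera images.
- steamer: Fixed open-topped rectangular stainless steamer, 240 (x) x 195 (y) mm, rim 85 mm above the worktop; origin on the worktop under its centre. Walls 5 mm; inner floor, where the jars stand, 22 mm up. x runs along its length; the vent pipe leaves the -x end (robot side). A small fixed bar handle stands out 22 mm from the far (+x) end, 60 mm up.
- vent (a joint): Angle (rad) of the black-sleeved lever of the steam vent, a quarter-turn valve. 0 = shut: lever across the pipe, along the steamer's -y. It turns about a vertical axis, clockwise from above, to 1.571 = open: in line with the pipe, along the steamer's -x. Half open = 0.785, the middle of three marks on the plate below. Light friction (0.06 N m); stays where left.
- vent_axis (a point): Point on the vertical turning axis of the vent lever, at the lever's mid-height: 180 mm from the steamer's centre along its -x, 89 mm above the worktop.
- vent_grip (a point): Middle of the lever's black sleeve, 58 mm from the turning axis, 89 mm above the worktop. The sleeve is 60 mm long, 14 mm wide, 12 mm tall, free on both sides and above.
- lid: Loose stainless lid, plate 254 x 209 x 4 mm, 0.24 to 0.4 kg; a 220 x 175 mm step beneath drops 8 mm into the steamer's mouth (5 mm play all round). Origin: centre of the step's underside, x along its length; seated, it is 77 mm above the worktop, axes as the steamer's (or half a turn round). Bar handle on top, along x.
- lid_grip (a point): Centre of the lid's bar handle: 96 mm long along the lid's x, 16 mm wide, 16 mm tall, 46 mm above the lid's origin; 26 mm of room beneath.
- tongs: Loose sprung scissor tongs for jars, 0.12 kg, upright in the holder, jaws down; origin under the middle at the level of the jaw bottoms, z up, y the line along which handles and jaws close. Arms cross at a pivot 80 mm up. Two black bars at the top (14 mm thick, 28 mm long in x), squeezed together, close the jaws; a spring opens them: then 58 mm over the bars, 80 mm between jaws.
- tongs_grip (a point): Midway between the two grip bars of the free tongs, 128 mm above the tongs' origin: squeeze here along y. At 50 mm over the bars they hang open in the gripper and stay held (spring 8 N a side); at 36 mm the jaws are shut on a 50 mm jar (spring 10 N a side; 40 N at the bars holds a jar well); stop at 30 mm.
- tongs_b (a joint): How far the tongs are squeezed, rad: 0 = sprung open, about 0.44 = shut on a jar, 0.56 = stop with nothing between the jaws. The tongs grow 10 mm taller (bars to jaw bottoms) from open to shut on a jar, so a light hold (56 mm over the bars) and a small lift come before squeezing further while they stand in the holder.
- holder: Fixed upright pocket for the tongs, stainless, outside 48 (x) x 122 (y) mm, 50 mm tall, inside 40 x 114 mm, its floor 6 mm above the worktop; origin on the worktop under its centre; the tongs stand in it with their y along its y (either way round).
- rack: Fixed wire cooling rack, 280 (x) x 180 (y) mm; origin on the worktop under its centre; its top, where the jars go, is 18 mm above the worktop.
- jar1: Small closed glass preserving jar with orange-brown contents and a metal screw lid, 50 mm in diameter, 50 mm tall, heavy-footed, about 0.09 to 0.14 kg; origin at the centre of its underside, z up. It starts standing in the steamer; two to four of the four jars are there. Hot: never touch it with the fingers.
- jar2: Small closed glass preserving jar with orange-brown contents and a metal screw lid, 50 mm in diameter, 50 mm tall, heavy-footed, about 0.09 to 0.14 kg; origin at the centre of its underside, z up. It starts standing in the steamer; two to four of the four jars are there. Hot: never touch it with the fingers.
- jar3: Small closed glass preserving jar with orange-brown contents and a metal screw lid, 50 mm in diameter, 50 mm tall, heavy-footed, about 0.09 to 0.14 kg; origin at the centre of its underside, z up. It starts standing in the steamer; two to four of the four jars are there. Hot: never touch it with the fingers.
- jar4: Small closed glass preserving jar with orange-brown contents and a metal screw lid, 50 mm in diameter, 50 mm tall, heavy-footed, about 0.09 to 0.14 kg; origin at the centre of its underside, z up. It starts standing in the steamer; two to four of the four jars are there. Hot: never touch it with the fingers.
- mug: Bystander: black mug, 95 mm tall, at the front right; leave alone. Origin at its underside.
- spoon: Bystander: steel teaspoon 139 mm long lying near the front edge; leave alone. Origin at its underside.
- shaker: Bystander: steel seasoning shaker 82 mm tall behind the rack; leave alone. Origin at its underside.
- dish: Bystander: small white sauce dish 74 mm wide at the front left; leave alone. Origin at its underside.
- tongs_jaws (a point): Middle between the jaws, 15 mm above the tongs' origin when open. Each jaw is an upright rubber-faced vee, 30 mm tall, 33 mm wide in x; open, the jaws reach out to 48 mm either side. With a jar held, the grip bars are 124 mm above the middle of the jaw plates and 139 mm above their bottoms; best grip 26 mm above the jar's foot.
There are look-alikes about, which are no part of the job. Leave any yellow look-alike of the tongs alone.

How it is judged:
By the outcome, as a careful person would: the job done as asked, in the order asked, and still so for the second after the job is handed in, with the robot touching nothing.
Of jar1, jar2, jar3, jar4 only 2 to 4 are there at a start; the rules pass over those that are not, and their reading is None.
At some moment in a run one of jar1, jar2, jar3, jar4 may be knocked a few centimetres aside while the robot is not near it.
It also fails if it takes over 210 s, if anything falls off the work surface, if the arm or the gripper's body presses on something with over 40 N, if the wrist force passes 120 N, or if a joint passes its speed limit or range.

### The arm

A 6-joint arm with a two-finger parallel gripper is mounted at the origin on a cart in front of the work surface, level with it; the furniture and walls round the work are solid. World frame = base frame: x ahead of the robot, y to its left, z up, the work surface at z = 0. Lengths are in m, angles in degrees, forces in N, time in s.
With the tool pointing down it reaches from about 0.275 to 1 m from the base axis. Payload 8.4 kg.
Tool frame: the origin (TCP) lies at the very end of the fingers, on their centre line; the grasp point (between the pads) lies 19 mm behind it; y points along the fingers, z is the direction in which the jaws open and shut, and the axes are right-handed (so a half turn about y gives the same grasp; the last joint's range is limited). The gripper opens to 85 mm and grips with 20 to 120 N. Pads are 22 mm wide; open, the fingers measure 114 mm over their backs; the gripper's body (76 mm by 85 mm) begins 54 mm behind the grasp point. The pads swing forward as they close: fully open they stand 13 mm farther back than shut.
Start: joints at [63.289, 20.225, 93.587, -0, 66.188, -0.138], TCP at [0.28, 0.559, 0.231] pointing down, gripper open.
Joint ranges: [-150.9, 150.9], [-52.94, 120.26], [3.33, 152.33], [-74.26, 254.26], [0, 154.13], [-172.89, 172.89]. Speed limits (degrees/s): [127.2, 127.2, 159.86, 180, 180, 180].

### API

Orientations are given as a 3x3 rotation matrix whose columns are the frame's x, y, z axes.
In Python, from rig import env gives the robot as it stands. The module is installed in compiled form; this text tells all that it offers.
- The arm moves only by the tool step_arm, never from a script. Its arguments are lists of equal length, an entry for each row: "travel": the shift along the world's x, y, z in m, a list of three; "spin": the turn about the world's z in degrees. In form: {"travel": [[tx, ty, tz], ...], "spin": [spin, ...]}. A call has 1 to 10 rows; each row shifts and turns the commanded pose from where the row before left it; what a row does not reach is not made up. A row lasts 1/10 s, in which the tool goes at most 50 mm and 8.59 degrees, less where a joint would pass 70% of its speed; a pose out of reach is approached as far as the arm can. A call is refused whole if a number of a shift passes 0.05 or a number of a turn 8.59, either way. A call with a gripper value outside its range is refused whole. "jaw" is the closure, from -1 (fully open) to 1 (shut), so that 0 is half open, set as the call begins (left out, the last holds). The fingers move at their own pace and stop on an object; "newtons" is the grip in N (left out, the last holds). Time passes only in rows, so rows that do not move let the fingers close. It gives the time, the measured TCP pose, the force and the opening at its end, in the units of the state.
- env.sense(): the state, without advancing time (a new reading comes with each control period).
- env.snapshot(name): name is "side" or "top"; returns the picture (400x640x3 uint8, red, green, blue); there is no depth.
- env.camera_params(name): a dict with "fx", "fy", "cx", "cy" (pixels), "extrinsics" (4x4, takes a point from camera to world coordinates). Camera axes: x right, y up, looking along -z (the intrinsics and any distortion apply to the point x, -y, -z); pixel columns grow to the right and rows downward; lengths in m; the calibration is good to about 2 mm. A picture is of the moment at which its call begins. camera_params takes no time and is no camera call.
- env.sign_off(): hands the job in, once; it reports no verdict.
The state is a dict: "time": time; "q": joint angles; "joint_velocities": joint speeds; "tau": joint torques, N m; "ee_pos": TCP position; "ee_rot": TCP orientation; "force": force on the tool from outside, world axes, zero at the start; "wrist_torque": the same for the moment, N m; "width": finger opening in m.
Only numpy, scipy, OpenCV 4.12 (cv2) and the standard library are available. Lean on these libraries where they do the work, as an engineer would, in place of code of your own. Each camera call takes 0.05 s, during which the arm holds its last target.

## Working session

There is one attempt and no reset: what is moved stays moved. The work goes in short steps, Python scripts to look and compute and a tool call to move; the robot and the scene stay as the last step left them, time stands still between calls to the robot, and variables do not carry over. Pictures are saved under pics/ and viewed, and the job is handed in when it is done.

Besides the shell and the picture viewer there is one more tool, called after "Request:" as name(argument=value, ...) on one line, values as JSON. step_arm: Moves the arm, as the interface text tells. Its arguments: {"type":"object","properties":{"travel":{"type":"array"},"spin":{"type":"array"},"jaw":{"type":"number"},"newtons":{"type":"number"}},"required":["travel","spin"]}

```bash
mkdir -p pics; python3 - <<'E'
from rig import env
import cv2
for n in("side","top"):
    p=env.camera_params(n); print(n,{k:(v if not hasattr(v,'tolist') else v.tolist()) for k,v in p.items()})
    im=env.snapshot(n); cv2.imwrite(f"pics/{n}0.png",im[:,:,::-1])
s=env.sense(); print(s)
E
```

```text
side {'fx': 501.97135450248885, 'fy': 501.97135450248885, 'cx': 322.45314811817934, 'cy': 205.48793539737167, 'extrinsics': [[0.5571325730514552, 0.5580236877433835, -0.6149901299714814, -0.38993158411425016], [-0.8304216661931846, 0.37596156594542257, -0.4111602573800158, -0.6171536151867199], [0.0017754892283419488, 0.7397719005539076, 0.6728553951547536, 1.1418734177050138], [0.0, 0.0, 0.0, 1.0]]}
top {'fx': 426.9458614610562, 'fy': 426.9458614610562, 'cx': 318.3538297328538, 'cy': 199.94717020526474, 'extrinsics': [[0.024973568290799, 0.9924304317617232, -0.12024208497886228, 0.4242305402190787], [-0.9996878165588122, 0.024884695920396743, -0.002240833064564476, 0.021196390671743802], [0.0007683167957618214, 0.1202605089885642, 0.9927420710673605, 1.1473562902419283], [0.0, 0.0, 0.0, 1.0]]}
{'time': 0.1, 'q': array([ 6.32881102e+01,  2.02589626e+01,  9.36225109e+01, -1.99291984e-03,
        6.61873207e+01, -1.39639901e-01]), 'joint_velocities': array([-0.02792569, -0.11023429, -0.07601317,  0.03392163,  0.0313921 ,
        0.04472006]), 'tau': array([-1.29861895e-03, -6.06359053e+01, -3.42823935e+01, -1.74858465e-04,
        3.94591931e-03,  4.42062753e-05]), 'ee_pos': array([0.27942935, 0.55860906, 0.23064911]), 'ee_rot': array([[ 8.94377293e-01, -5.11286704e-04,  4.47313086e-01],
       [-4.47313377e-01, -1.08684854e-03,  8.94376633e-01],
       [ 2.88786921e-05, -9.99999279e-01, -1.20075803e-03]]), 'force': array([ 0.55445617, -0.27406005, -0.07544556]), 'wrist_torque': array([ 0.02192574, -0.04136203,  0.00199632]), 'width': 0.08546323138385521}
```

View pics/top0.png

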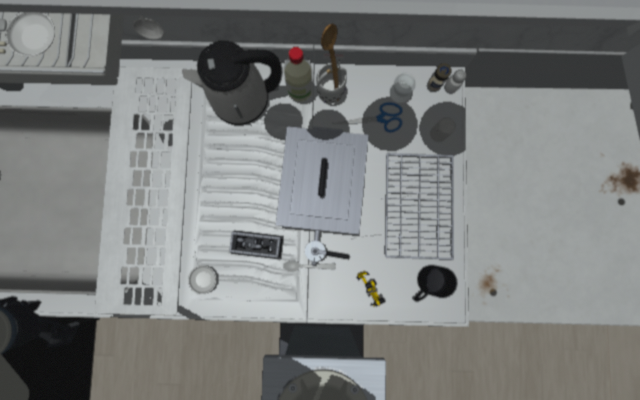

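View pics/side0.png

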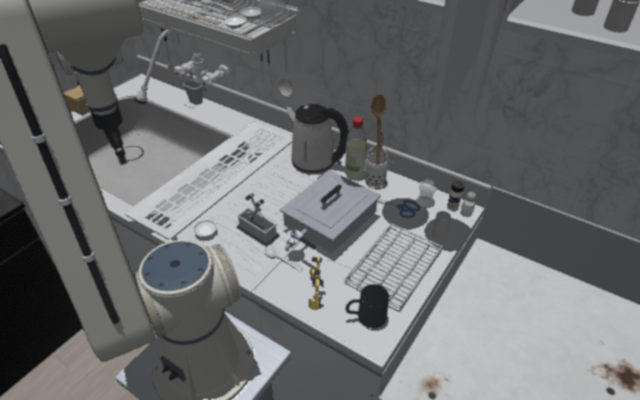

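```bash
cat > h.py <<'E'
from rig import env
import cv2, numpy as np
def cam(n):
    p=env.camera_params(n); return p,np.array(p['extrinsics'])
def p2w(n,u,v,z):
    p,E=cam(n); d=E[:3,:3]@np.array([(u-p['cx'])/p['fx'],-(v-p['cy'])/p['fy'],-1]); o=E[:3,3]
    return o+d*(z-o[2])/d[2]
def w2p(n,P):
    p,E=cam(n); c=E[:3,:3].T@(np.array(P,float)-E[:3,3])
    return np.array([p['cx']+p['fx']*c[0]/-c[2], p['cy']-p['fy']*c[1]/-c[2]])
def shot(n,name,box=None,s=1):
    im=env.snapshot(n)[:,:,::-1].copy(); cv2.imwrite(f"pics/{name}_full.png",im)
    if box: im=im[box[1]:box[3],box[0]:box[2]]
    im=cv2.resize(im,None,fx=s,fy=s,interpolation=cv2.INTER_CUBIC); cv2.imwrite(f"pics/{name}.png",im)
def crop(src,name,box,s):
    im=cv2.imread(src)[box[1]:box[3],box[0]:box[2]]
    cv2.imwrite(f"pics/{name}.png",cv2.resize(im,None,fx=s,fy=s,interpolation=cv2.INTER_CUBIC))
E
python3 - <<'E'
from h import *
crop("pics/top0.png","t0a",(215,120,375,240),5)
crop("pics/top0.png","t0b",(225,220,385,310),5)
crop("pics/side0.png","s0a",(220,160,400,290),4)
crop("pics/top0.png","t0c",(365,140,475,310),3)
E
```

```text
(no output)
```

View pics/t0a.png

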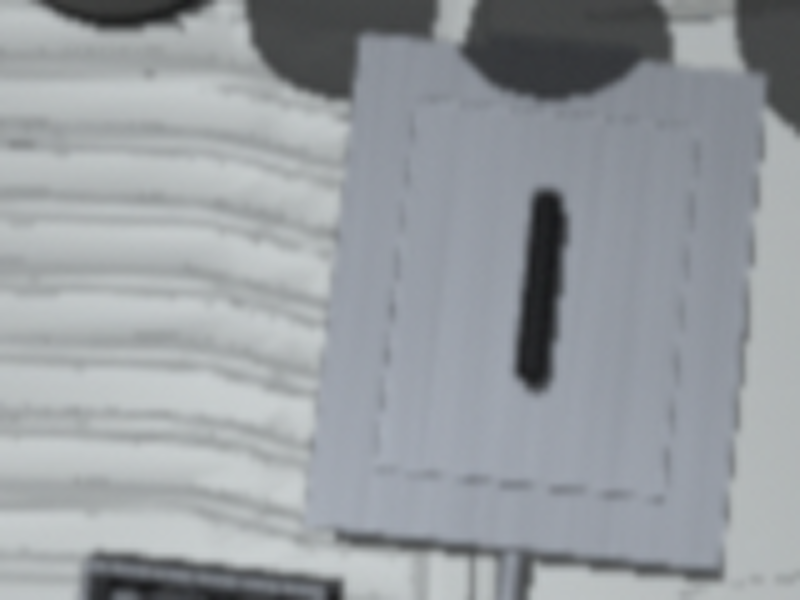

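View pics/t0b.png

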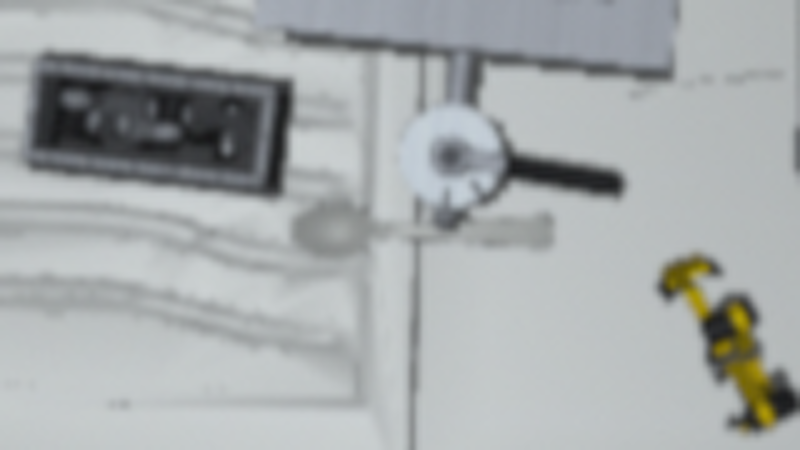

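View pics/s0a.png

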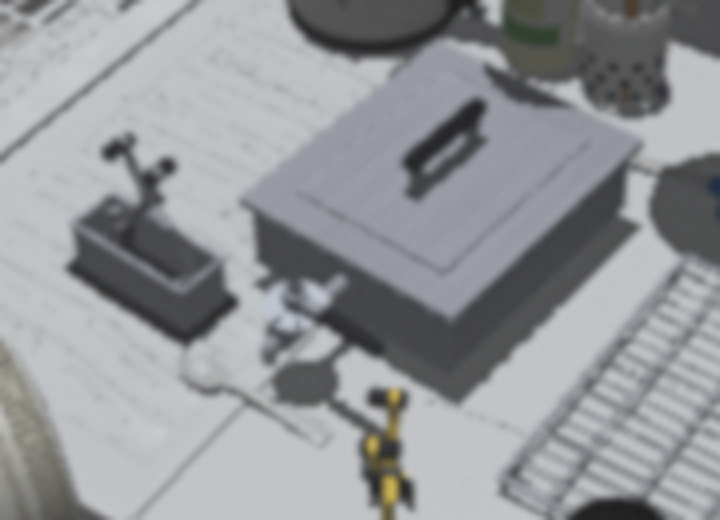

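View pics/t0c.png

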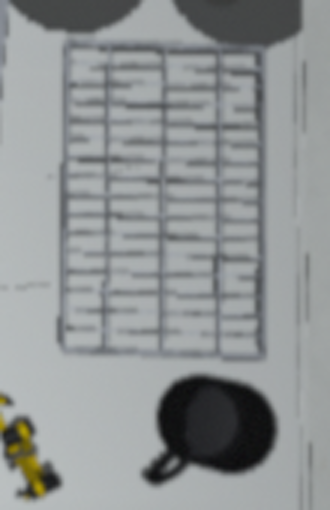

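```bash
cat >> h.py <<'E'
def up(pts,s,ox,oy): return [((x+.5)/s-.5+ox,(y+.5)/s-.5+oy) for x,y in pts]
def rectfit(P):
    # P: 4 corners order far-left(+x,+y), far-right(+x,-y), near-right, near-left
    P=np.array(P)[:,:2]; c=P.mean(0)
    ex=(P[0]+P[1]-P[2]-P[3])/2; ey=(P[0]+P[3]-P[1]-P[2])/2
    return c.round(4), np.linalg.norm(ex).round(4),np.linalg.norm(ey).round(4),np.degrees(np.arctan2(ex[1],ex[0])).round(2),np.degrees(np.arctan2(-ey[0],ey[1])).round(2)
E
python3 - <<'E'
from h import *
pr=lambda n,pts,s,ox,oy,z:[p2w(n,u,v,z) for u,v in up(pts,s,ox,oy)]
print("lid",rectfit(pr("top",[(360,35),(765,75),(722,575),(308,525)],5,215,120,.089)))
print("lidhandle top",np.array(pr("top",[(549,190),(534,392)],5,215,120,.131)).round(4))
print("lid side",rectfit(pr("side",[(445,40),(640,145),(452,318),(243,202)],4,220,160,.089)))
print("holder",rectfit(pr("top",[(38,55),(292,80),(280,194),(25,165)],5,225,220,.05)))
print("holder side",rectfit(pr("side",[(110,190),(225,265),(185,295),(75,225)],4,220,160,.05)))
print("rack",rectfit(pr("top",[(66,43),(263,48),(264,355),(62,350)],3,365,140,.018)))
print("pivot",pr("top",[(453,155)],5,225,220,.095))
print("lever end",pr("top",[(622,184)],5,225,220,.092))
E
```

```text
lid (array([0.6047, 0.0148]), np.float64(0.253), np.float64(0.2069), np.float64(-4.05), np.float64(-4.9))
lidhandle top [[0.6512 0.0114 0.131 ]
 [0.5522 0.0163 0.131 ]]
lid side (array([0.6001, 0.0116]), np.float64(0.2505), np.float64(0.2028), np.float64(-4.5), np.float64(-5.65))
holder (array([0.4391, 0.1793]), np.float64(0.0572), np.float64(0.1311), np.float64(-3.99), np.float64(-4.58))
holder side (array([0.4354, 0.1825]), np.float64(0.0448), np.float64(0.1258), np.float64(-1.05), np.float64(-6.51))
rack (array([ 0.5535, -0.245 ]), np.float64(0.274), np.float64(0.1769), np.float64(-0.48), np.float64(-0.01))
pivot [array([0.42665053, 0.02817001, 0.095     ])]
lever end [array([ 0.41461521, -0.05498678,  0.092     ])]
```

```bash
cat >> h.py <<'E'
from scipy.optimize import minimize
def seg(a,b,n=60): t=np.linspace(0.04,.96,n)[:,None]; return np.array(a)*(1-t)+np.array(b)*t
def boxedges(lx,ly,z):
    c=[(lx/2,ly/2,z),(lx/2,-ly/2,z),(-lx/2,-ly/2,z),(-lx/2,ly/2,z)]
    return [seg(c[i],c[(i+1)%4]) for i in range(4)]
def xf(par,pts):
    x,y,a=par; a=np.radians(a); c,s=np.cos(a),np.sin(a)
    return np.c_[x+c*pts[:,0]-s*pts[:,1], y+s*pts[:,0]+c*pts[:,1], pts[:,2]]
def W2P(n,P):
    p,E=cam(n); c=(np.array(P)-E[:3,3])@E[:3,:3]
    return np.c_[p['cx']+p['fx']*c[:,0]/-c[:,2], p['cy']-p['fy']*c[:,1]/-c[:,2]]
def gradim(f,sig=0.8):
    g=cv2.GaussianBlur(cv2.imread(f).astype(np.float32),(0,0),sig)
    gx=cv2.Sobel(g,cv2.CV_32F,1,0,ksize=3);gy=cv2.Sobel(g,cv2.CV_32F,0,1,ksize=3)
    m=np.sqrt((gx**2+gy**2).max(2)); return np.minimum(m,150).astype(np.float32)
def fit(n,f,edges,x0,d=(.012,.012,4)):
    pts=np.vstack(edges)
    def mk(sig):
        G=gradim(f,sig)
        def cost(q):
            uv=W2P(n,xf(q*sc,pts)).astype(np.float32)
            return -float(cv2.remap(G,uv[:,0].reshape(-1,1),uv[:,1].reshape(-1,1),cv2.INTER_LINEAR).mean())
        return cost
    sc=np.array([.01,.01,3.])
    best=None
    c=mk(1.5); rng=np.random.default_rng(0)
    cand=[np.array(x0)+rng.uniform(-1,1,3)*d for _ in range(400)]+[np.array(x0)]
    cand.sort(key=lambda q:c(q/sc))
    c2=mk(.7)
    for q in cand[:8]:
        r=minimize(c2,q/sc,method='Nelder-Mead',options=dict(xatol=1e-3,fatol=1e-3,initial_simplex=np.array([q/sc]+[q/sc+np.eye(3)[i]*.2 for i in range(3)])))
        if best is None or r.fun<best.fun: best=r
    return (best.x*sc).round(4),round(best.fun,1)
E
python3 - <<'E'
from h import *
for n in("top","side"):
    f=f"pics/{n}0.png"
    print(n,"lid",fit(n,f,boxedges(.254,.209,.089),(.603,.0135,-4.5)))
    print(n,"holder",fit(n,f,boxedges(.048,.122,.05)+boxedges(.04,.114,.05),(.437,.181,-4.5)))
    print(n,"rack",fit(n,f,boxedges(.28,.18,.018),(.5535,-.245,-.3)))
    print(n,"handle",fit(n,f,boxedges(.096,.016,.131),(.603,.0135,-4.5)))
    print(n,"lever",fit(n,f,[seg((0.028,.007,.095),(.088,.007,.095)),seg((0.028,-.007,.095),(.088,-.007,.095)),seg((.088,-.007,.095),(.088,.007,.095))],(.425,.0276,-94.5)))
E
```

```text
top lid (array([ 0.6069,  0.0138, -4.546 ]), np.float64(-100.1))
top holder (array([ 0.4486,  0.1837, -4.0466]), np.float64(-121.9))Traceback (most recent call last):
  File "<stdin>", line 6, in <module>
  File "h.py", line 51, in fit
    cand.sort(key=lambda q:c(q/sc))
    ~~~~~~~~~^^^^^^^^^^^^^^^^^^^^^^
  File "h.py", line 51, in <lambda>
    cand.sort(key=lambda q:c(q/sc))
                           ~^^^^^^
  File "h.py", line 44, in cost
    uv=W2P(n,xf(q*sc,pts)).astype(np.float32)
       ~~~^^^^^^^^^^^^^^^^
  File "h.py", line 33, in W2P
    p,E=cam(n); c=(np.array(P)-E[:3,3])@E[:3,:3]
        ~~~^^^
  File "h.py", line 4, in cam
    p=env.camera_params(n); return p,np.array(p['extrinsics'])
ValueError: time passes only in moves, steps and waits
```

```bash
python3 - <<'E'
s=open('h.py').read()
s=s.replace("""def cam(n):
    p=env.camera_params(n); return p,np.array(p['extrinsics'])""","""import functools
@functools.lru_cache(None)
def cam(n):
    p=env.camera_params(n); return p,np.array(p['extrinsics'])""")
open('h.py','w').write(s)
E
python3 - <<'E'
from h import *
for n in("top","side"):
    f=f"pics/{n}0.png"
    print(n,"lid",fit(n,f,boxedges(.254,.209,.089),(.603,.0135,-4.5)))
    print(n,"holder",fit(n,f,boxedges(.048,.122,.05)+boxedges(.04,.114,.05),(.437,.181,-4.5)))
    print(n,"rack",fit(n,f,boxedges(.28,.18,.018),(.5535,-.245,-.3)))
    print(n,"handle",fit(n,f,boxedges(.096,.016,.131),(.603,.0135,-4.5)))
    print(n,"lever",fit(n,f,[seg((0.028,.007,.095),(.088,.007,.095)),seg((0.028,-.007,.095),(.088,-.007,.095)),seg((.088,-.007,.095),(.088,.007,.095))],(.425,.0276,-94.5)))
E
```

```text
top lid (array([ 0.6069,  0.0138, -4.546 ]), np.float64(-100.1))
top holder (array([ 0.4486,  0.1837, -4.0466]), np.float64(-121.9))
top rack (array([ 0.5519, -0.243 , -0.6239]), np.float64(-120.2))
top handle (array([ 0.6021,  0.0145, -3.0681]), np.float64(-150.0))
top lever (array([ 4.300000e-01,  3.050000e-02, -1.014384e+02]), np.float64(-150.0))
side lid (array([ 0.5998,  0.0157, -3.7073]), np.float64(-121.6))
side holder (array([ 0.4416,  0.1892, -5.1555]), np.float64(-126.3))
side rack (array([ 0.5551, -0.2508, -0.4375]), np.float64(-105.8))
side handle (array([ 0.5935,  0.0099, -5.2722]), np.float64(-147.9))
side lever (array([ 4.03200e-01,  4.79000e-02, -9.92712e+01]), np.float64(-139.8))
```

```bash
sed -i 's/np.minimum(m,150)/np.minimum(m,500)/' h.py
python3 - <<'E'
from h import *
H=boxedges(.04,.114,.05)
for n in("top","side"):
    f=f"pics/{n}0.png"
    q=fit(n,f,boxedges(.254,.209,.089),(.603,.0135,-4.5)); print(n,"lid",q)
    h=fit(n,f,boxedges(.048,.122,.05)+H,(.437,.181,-4.5)); print(n,"holder",h)
    r=fit(n,f,boxedges(.28,.18,.018),(.5535,-.245,-.3)); print(n,"rack",r)
    b=fit(n,f,boxedges(.096,.016,.131),(.603,.0135,-4.5),(.005,.005,2)); print(n,"handle",b)
    l=fit(n,f,[seg((0.028,.007,.095),(.088,.007,.095)),seg((0.028,-.007,.095),(.088,-.007,.095)),seg((.088,-.007,.095),(.088,.007,.095))],(.425,.0276,-94.5),(.005,.005,2)); print(n,"lever",l)
    im=cv2.imread(f); s=4; im=cv2.resize(im,None,fx=s,fy=s,interpolation=cv2.INTER_CUBIC)
    for par,e in((q,boxedges(.254,.209,.089)),(h,boxedges(.048,.122,.05)),(h,boxedges(.04,.114,.05)),(r,boxedges(.28,.18,.018)),(b,boxedges(.096,.016,.131)),(l,[seg((0.028,.007,.095),(.088,.007,.095)),seg((0.028,-.007,.095),(.088,-.007,.095))])):
        for x,y in W2P(n,xf(par[0],np.vstack(e))): cv2.circle(im,(int((x+.5)*s),int((y+.5)*s)),1,(0,0,255),-1)
    bx=(225,120,425,270) if n=="top" else (230,165,430,315)
    cv2.imwrite(f"pics/ov_{n}.png",im[bx[1]*s:bx[3]*s,bx[0]*s:bx[2]*s])
E
```

```text
top lid (array([ 0.6065,  0.0141, -4.4279]), np.float64(-113.3))
top holder (array([ 0.4479,  0.1705, -6.5584]), np.float64(-178.7))
top rack (array([ 0.5519, -0.2431, -0.7025]), np.float64(-125.6))
top handle (array([ 0.6024,  0.0143, -3.5914]), np.float64(-282.4))
top lever (array([ 4.26400e-01,  3.27000e-02, -9.78804e+01]), np.float64(-327.9))
side lid (array([ 0.6012,  0.0149, -4.4251]), np.float64(-156.8))
side holder (array([ 0.4404,  0.1864, -5.0088]), np.float64(-154.8))
side rack (array([ 0.5538, -0.2516, -0.4995]), np.float64(-127.8))
side handle (array([ 0.5943,  0.011 , -3.9393]), np.float64(-240.1))
side lever (array([ 4.391000e-01,  3.620000e-02, -1.171735e+02]), np.float64(-208.3))
```

View pics/ov_top.png

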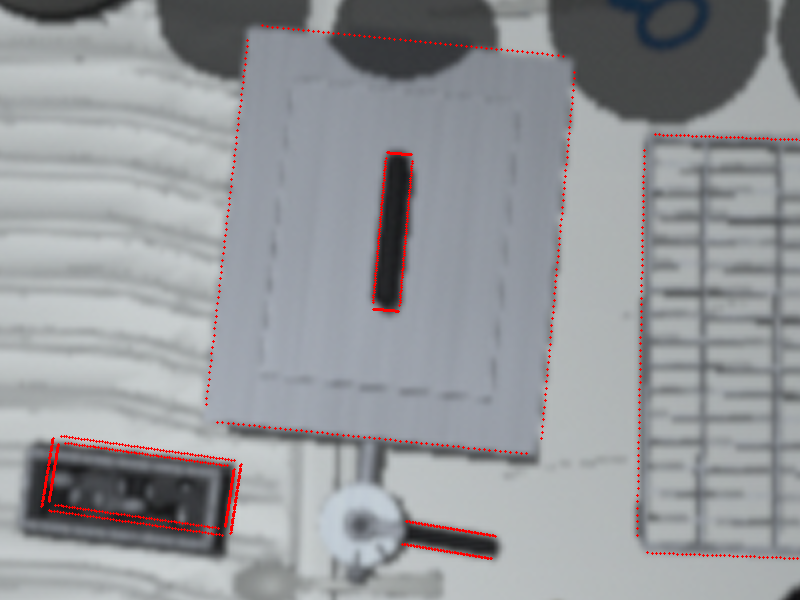

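View pics/ov_side.png

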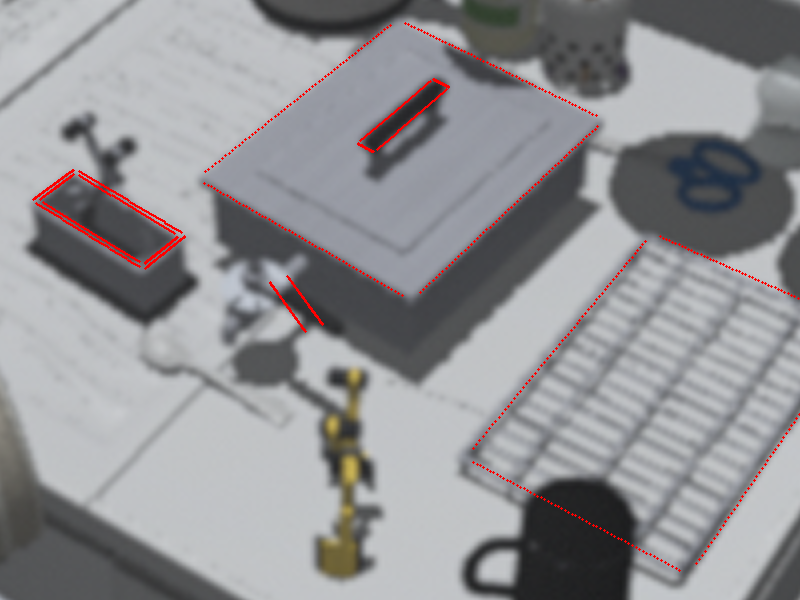

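Request:
step_arm(travel=[[0.008,-0.03,0],[0.008,-0.03,0],[0.008,-0.03,0],[0.008,-0.03,0],[0.008,-0.03,0],[0.008,-0.03,0],[0.008,-0.03,0],[0.008,-0.03,0],[0.008,-0.03,0],[0.008,-0.03,0]], spin=[-3.5,-3.5,-3.5,-3.5,-3.5,-3.5,-3.5,-3.5,-3.5,-3.5], jaw=0.1, newtons=40)

```text
time: 1.1
ee_pos: [0.3595, 0.2577, 0.2311]
ee_rot: [[0.474, -0.0, 0.881], [-0.881, -0.0, 0.474], [0.0, -1.0, -0.0]]
force: [0.3, 0.9, -0.1]
width: 0.0382
```

Request:
step_arm(travel=[[0.0058,-0.0288,0],[0.0058,-0.0288,0],[0.0058,-0.0288,0],[0.0058,-0.0288,0],[0.0058,-0.0288,0],[0.0058,-0.0288,0],[0.0058,-0.0288,0],[0.0058,-0.0288,0],[0.0058,-0.0288,0],[0.0058,-0.0288,0]], spin=[-3.5,-3.5,-3.5,-3.5,-3.5,-3.5,-3.5,-3.5,-3.5,-3.5])

```text
time: 2.1
ee_pos: [0.4175, -0.0303, 0.2312]
ee_rot: [[-0.117, -0.0, 0.993], [-0.993, 0.0, -0.117], [-0.0, -1.0, -0.0]]
force: [0.8, -0.3, 0.9]
width: 0.0384
```

Request:
step_arm(travel=[[0,0,-0.02],[0,0,-0.02],[0,0,-0.02],[0,0,-0.02]], spin=[0,0,0,0])

```text
time: 2.5
ee_pos: [0.4174, -0.0292, 0.1504]
ee_rot: [[-0.115, -0.0, 0.993], [-0.993, 0.0, -0.115], [-0.0, -1.0, -0.0]]
force: [-0.1, 0.6, -0.1]
width: 0.0381
```

```bash
python3 - <<'E'
from h import *
shot("top","t1",(255,160,375,290),5)
shot("side","s1",(220,160,400,290),4)
s=env.sense();print(s['ee_pos'],s['q'].round(1)); print(w2p("top",s['ee_pos']),w2p("side",s['ee_pos']))
E
```

```text
[ 0.41561657 -0.02892745  0.14921156] [ -4.2   8.  122.3   0.   49.9   2.4]
[339.54521583 255.95297086] [307.64915051 228.2356094 ]
```

View pics/t1.png

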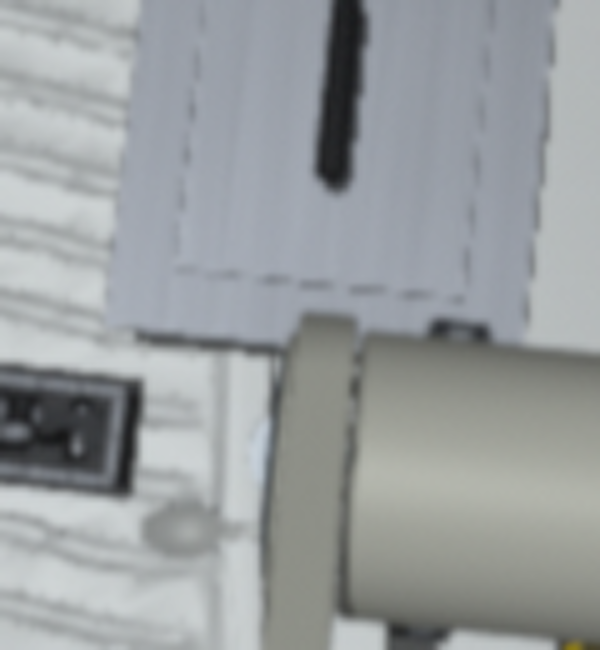

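View pics/s1.png

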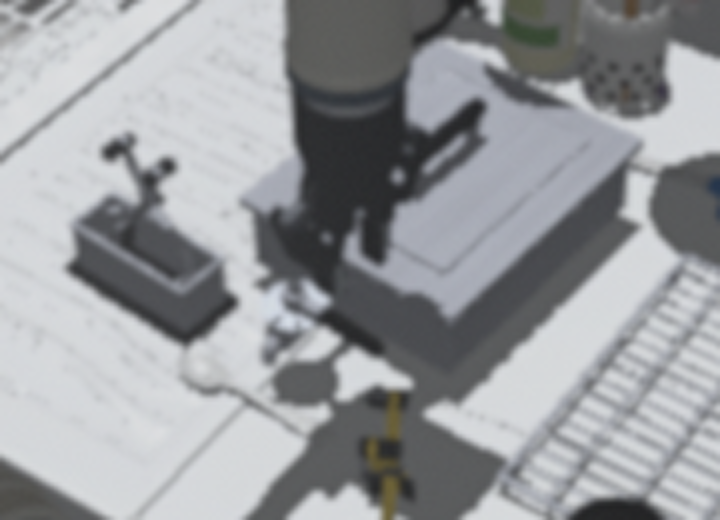

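```bash
python3 - <<'E'
from h import *
for u,v in up([(350,332),(318,312),(382,352),(350,338)],4,220,160): print(p2w("side",u,v,.091).round(4))
print(w2p("side",[.4175,-.0295,.089]),w2p("top",[.4175,-.0295,.095]))
# top lever mid from t0b
for u,v in up([(508,163),(622,184),(565,173)],5,225,220): print(p2w("top",u,v,.095).round(4))
E
```

```text
[ 0.4141 -0.0269  0.091 ]
[0.4174 0.0039 0.091 ]
[ 0.4108 -0.0571  0.091 ]
[ 0.4092 -0.0303  0.091 ]
[308.5651903  242.75027582] [338.6843353  254.96119551]
[0.4234 0.0012 0.095 ]
[ 0.4146 -0.0548  0.095 ]
[ 0.4193 -0.0268  0.095 ]
```

Request:
step_arm(travel=[[-0.001,0.001,-0.02],[0,0,-0.02],[0,0,-0.02],[0,0,-0.02],[0,0,0]], spin=[0,0,0,0,0], newtons=20)

```text
time: 3.1
ee_pos: [0.4155, -0.0279, 0.0703]
ee_rot: [[-0.114, -0.003, 0.993], [-0.993, 0.0, -0.114], [0.0, -1.0, -0.003]]
force: [0.1, 0.8, -0.1]
width: 0.0387
```

```bash
python3 - <<'E'
from h import *
shot("side","s2",(250,190,370,280),6)
s=env.sense();print(s['ee_pos'],s['force'])
E
```

```text
[ 0.41617961 -0.02795669  0.07129595] [-0.11170943 -0.0409464   0.32497905]
```

View pics/s2.png

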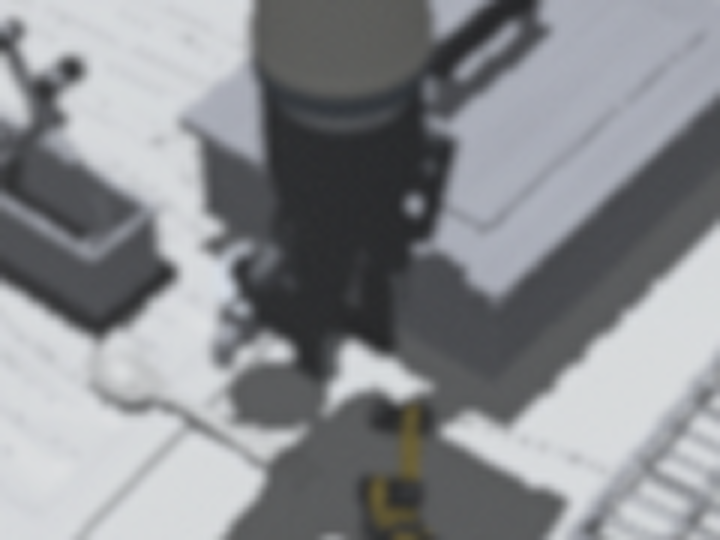

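Request:
step_arm(travel=[[0,0,0],[0,0,0],[0,0,0],[0,0,0],[0,0,0],[0,0,0]], spin=[0,0,0,0,0,0], jaw=0.8)

```text
time: 3.75
ee_pos: [0.4179, -0.0281, 0.0723]
ee_rot: [[-0.115, 0.003, 0.993], [-0.993, -0.0, -0.115], [-0.0, -1.0, 0.003]]
force: [0.7, -0.2, 9.3]
width: 0.0139
```

```bash
python3 - <<'E'
import numpy as np
a=np.radians(np.linspace(-96.6,-139.6,11)); P=.058*np.c_[np.cos(a),np.sin(a)]
print(np.diff(P,axis=0).round(4).tolist())
E
```

```text
[[-0.0043, 0.0007], [-0.0042, 0.001], [-0.0042, 0.0013], [-0.004, 0.0016], [-0.0039, 0.0019], [-0.0038, 0.0022], [-0.0036, 0.0025], [-0.0034, 0.0027], [-0.0032, 0.003], [-0.0029, 0.0032]]
```

Request:
step_arm(travel=[[-0.0043,0.0007,0.001],[-0.0042,0.001,0.001],[-0.0042,0.0013,0],[-0.004,0.0016,0],[-0.0039,0.0019,0],[-0.0038,0.0022,0],[-0.0036,0.0025,0],[-0.0034,0.0027,0],[-0.0032,0.003,0],[-0.0029,0.0032,0]], spin=[-4.3,-4.3,-4.3,-4.3,-4.3,-4.3,-4.3,-4.3,-4.3,-4.3])

```text
time: 4.75
ee_pos: [0.3799, -0.0074, 0.0731]
ee_rot: [[-0.764, 0.002, 0.646], [-0.646, 0.001, -0.764], [-0.002, -1.0, 0.001]]
force: [8.0, 5.1, -19.2]
width: 0.0131
```

Request:
step_arm(travel=[[0,0,0],[0,0,0],[0,0,0]], spin=[0,0,0])

```text
time: 5.05
ee_pos: [0.3799, -0.0075, 0.0731]
ee_rot: [[-0.762, 0.002, 0.648], [-0.648, 0.001, -0.762], [-0.002, -1.0, 0.001]]
force: [7.6, 4.5, -18.6]
width: 0.0134
```

Request:
step_arm(travel=[[0,0,0],[0,0,0],[0,0,0],[0,0,0.02],[0,0,0.03],[0,0,0.03],[0,0,0.03],[0,0,0.03],[0,0,0]], spin=[0,0,0,0,0,0,0,0,0], jaw=0.1)

```text
time: 5.95
ee_pos: [0.3812, -0.008, 0.2168]
ee_rot: [[-0.761, 0.007, 0.648], [-0.648, -0.0, -0.761], [-0.005, -1.0, 0.004]]
force: [0.3, -0.2, -0.8]
width: 0.0385
```

Request:
step_arm(travel=[[0.0,0.03,0],[0.0,0.03,0],[0.0,0.03,0],[0.0,0.03,0],[0.0,0.03,0]], spin=[-8.5,-8.5,-8.5,-8.5,0])

```text
time: 6.45
ee_pos: [0.3786, 0.14, 0.2127]
ee_rot: [[-0.993, -0.001, 0.121], [-0.121, -0.0, -0.993], [0.001, -1.0, 0.0]]
force: [0.9, -0.7, -0.6]
width: 0.0385
```

```bash
python3 - <<'E'
from h import *
shot("top","t3",(265,200,365,290),7)
shot("side","s3",(250,190,370,280),6)
E
```

```text
(no output)
```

View pics/t3.png

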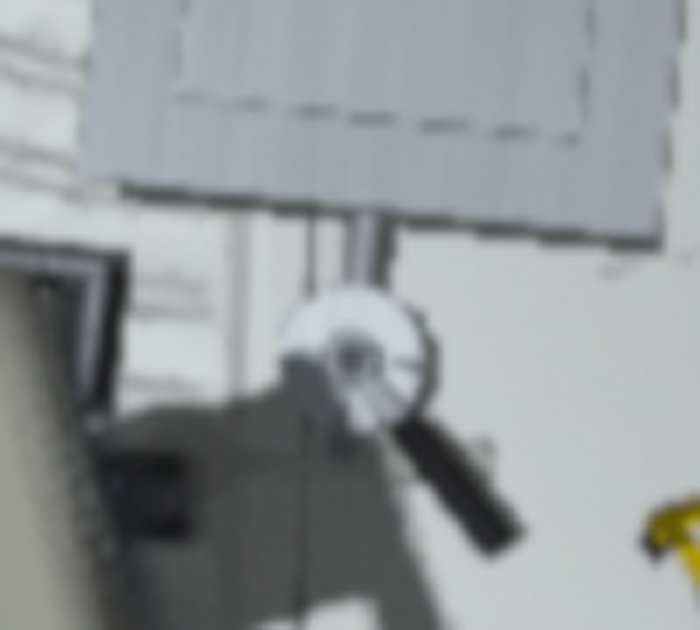

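View pics/s3.png

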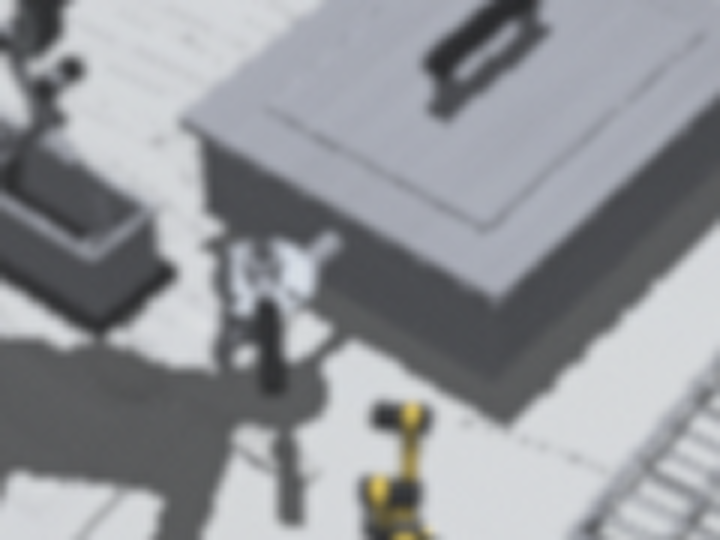

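```bash
python3 - <<'E'
from h import *
P=[p2w("top",u,v,.095) for u,v in up([(410,428),(507,540),(357,360)],7,265,200)]
print(np.array(P).round(4))
f=lambda a,b:np.degrees(np.arctan2(*(b-a)[:2][::-1]))
print(f(P[0],P[1]),f(P[2],P[1]))
im=cv2.imread("pics/t3_full.png").astype(int).sum(2)
ys,xs=np.mgrid[0:400,0:640]
m=(im<130)&(xs>318)&(xs<345)&(ys>256)&(ys<285)
print(m.sum())
pts=np.array([p2w("top",u,v,.094)[:2] for u,v in zip(xs[m],ys[m])])
c=pts.mean(0);u,s,vt=np.linalg.svd(pts-c);print(c,np.degrees(np.arctan2(vt[0,1],vt[0,0])), s/np.sqrt(len(pts))*3.46)
# same for initial
im=cv2.imread("pics/top0.png").astype(int).sum(2)
m=(im<130)&(xs>326)&(xs<352)&(ys>248)&(ys<262)
pts=np.array([p2w("top",u,v,.094)[:2] for u,v in zip(xs[m],ys[m])])
c=pts.mean(0);u,s,vt=np.linalg.svd(pts-c);print(c,np.degrees(np.arctan2(vt[0,1],vt[0,0])), s/np.sqrt(len(pts))*3.46)
E
```

```text
[[ 0.4026  0.0082  0.095 ]
 [ 0.365  -0.0264  0.095 ]
 [ 0.4257  0.0272  0.095 ]]
-137.43966917901676 -138.53704558900156
71
[ 0.38585565 -0.00608108] -138.87042037620984 [0.04924358 0.00829698]
[ 0.4181258  -0.02493814] 81.51482902263123 [0.05185204 0.00591252]
```

```bash
python3 - <<'E'
from h import *
for nm,p in dict(kL=(291,158),kM=(312,172),kR=(336,165),bott=(355,178),crock=(375,186),dish=(205,237)).items(): print(nm,p2w("side",*p,0).round(3))
for nm,p in dict(kettle_r=(262,118),k_bot=(240,122),kl=(215,112),dish=(203,279),ridgeTL=(200,120),gapL=(183,200)).items(): print(nm,p2w("top",*p,0).round(3),p2w("top",*p,.1).round(3))
for q in [(.483,.14),(.483,.355),(.737,.14),(.737,.355)]: print(q,w2p("top",(*q,0.0)).round(),w2p("side",(*q,0.0)).round())
E
```

```text
kL [0.809 0.327 0.   ]
kM [0.783 0.213 0.   ]
kR [0.867 0.163 0.   ]
bott [0.841 0.065 0.   ]
crock [ 0.842 -0.016  0.   ]
dish [0.323 0.306 0.   ]
kettle_r [0.788 0.186 0.   ] [0.756 0.171 0.1  ]
k_bot [0.775 0.246 0.   ] [0.744 0.226 0.1  ]
kl [0.802 0.317 0.   ] [0.769 0.291 0.1  ]
dish [0.345 0.324 0.   ] [0.352 0.297 0.1  ]
ridgeTL [0.778 0.357 0.   ] [0.747 0.328 0.1  ]
gapL [0.554 0.39  0.   ] [0.543 0.358 0.1  ]
(0.483, 0.14) [274. 229.] [278. 228.]
(0.483, 0.355) [194. 227.] [227. 203.]
(0.737, 0.14) [278. 136.] [322. 186.]
(0.737, 0.355) [200. 134.] [274. 165.]
```

Request:
step_arm(travel=[[0.02,-0.013,0.003],[0.02,-0.013,0.003],[0.02,-0.013,0.003],[0.02,-0.013,0.003],[0.025,-0.013,0.003],[0.025,-0.013,0.003],[0.025,-0.013,0.003],[0.025,-0.012,0.003],[0.025,-0.012,0],[0.019,-0.01,0]], spin=[-1.2,-1.2,-1.2,-1.2,-1.2,-1.1,-1.1,-1.1,-1.1,-1.1])

```text
time: 7.55
ee_pos: [0.604, 0.0124, 0.2365]
ee_rot: [[-0.997, -0.001, -0.075], [0.075, -0.0, -0.997], [0.001, -1.0, 0.0]]
force: [-0.4, 0.1, 0.2]
width: 0.0383
```

Request:
step_arm(travel=[[-0.001,0.0015,-0.03],[0,0,-0.03],[0,0,-0.03],[0,0,-0.03],[0,0,-0.0125],[0,0,0]], spin=[0,0,0,0,0,0], jaw=0.1)

```text
time: 8.15
ee_pos: [0.6005, 0.015, 0.1027]
ee_rot: [[-0.997, -0.004, -0.074], [0.074, -0.0, -0.997], [0.004, -1.0, 0.001]]
force: [0.5, -0.6, 0.8]
width: 0.0382
```

```bash
python3 - <<'E'
from h import *
shot("side","s4",(260,150,400,260),5)
s=env.sense();print(s['ee_pos'],s['force'])
E
```

```text
[0.60173567 0.01512506 0.10438469] [-0.05907934 -0.37743963 -0.42477505]
```

View pics/s4.png

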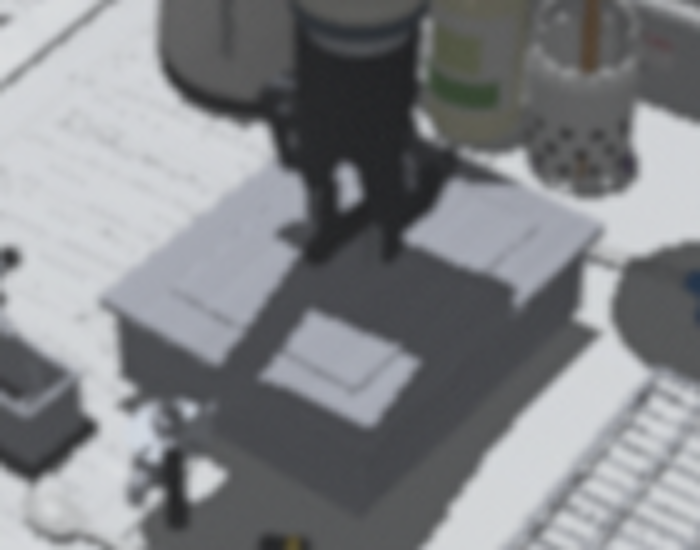

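Fingers straddle the handle (tips at about (315,255) and (390,250) in the crop). Close firmly and lift.

Request:
step_arm(travel=[[0,0,0],[0,0,0],[0,0,0],[0,0,0],[0,0,0],[0,0,0]], spin=[0,0,0,0,0,0], jaw=0.9, newtons=80)

```text
time: 8.8
ee_pos: [0.6034, 0.0156, 0.1066]
ee_rot: [[-0.997, 0.003, -0.073], [0.073, -0.0, -0.997], [-0.003, -1.0, -0.0]]
force: [-0.3, -0.1, 6.5]
width: 0.0143
```

Request:
step_arm(travel=[[0,0,0.005],[0,0,0.01],[0,0,0.015],[0,0,0.015],[0,0,0.02],[0,0,0.02],[0,0,0.02]], spin=[0,0,0,0,0,0,0])

```text
time: 9.5
ee_pos: [0.6023, 0.0156, 0.212]
ee_rot: [[-0.997, 0.001, -0.074], [0.074, 0.0, -0.997], [-0.001, -1.0, -0.0]]
force: [-0.8, -0.4, -2.4]
width: 0.0147
```

Request:
step_arm(travel=[[0.001,0.015,0],[0.001,0.023,0],[0.001,0.027,0],[0.001,0.027,0],[0.001,0.027,0],[0.001,0.027,0],[0.001,0.027,0],[0.001,0.027,0],[0,0.02,0],[0,0.012,0]], spin=[0,0,0,0,0,0,0,0,0,0])

```text
time: 10.5
ee_pos: [0.6097, 0.2496, 0.2095]
ee_rot: [[-0.997, -0.0, -0.072], [0.072, 0.0, -0.997], [0.0, -1.0, -0.0]]
force: [-0.4, -0.1, -2.8]
width: 0.0149
```

Request:
step_arm(travel=[[0,0,-0.03],[0,0,-0.03],[0,0,-0.03],[0,0,-0.03],[0,0,-0.02],[0,0,-0.015],[0,0,-0.01],[0,0,-0.005],[0,0,0]], spin=[0,0,0,0,0,0,0,0,0])

```text
time: 11.4
ee_pos: [0.6102, 0.2475, 0.0397]
ee_rot: [[-0.997, -0.0, -0.074], [0.074, -0.0, -0.997], [0.0, -1.0, 0.0]]
force: [0.1, 0.4, -2.2]
width: 0.0149
```

Request:
step_arm(travel=[[0,0,-0.004],[0,0,-0.003],[0,0,-0.003],[0,0,0]], spin=[0,0,0,0])

```text
time: 11.8
ee_pos: [0.6103, 0.2476, 0.0298]
ee_rot: [[-0.997, 0.0, -0.074], [0.074, 0.0, -0.997], [-0.0, -1.0, -0.0]]
force: [0.5, 0.5, -2.1]
width: 0.0148
```

```bash
python3 - <<'E'
from h import *
shot("side","s5",(220,130,380,250),5)
shot("top","t5",(225,120,385,240),5)
s=env.sense();print(s['ee_pos'],s['force'])
E
```

```text
[0.61025512 0.24759904 0.02990216] [-0.65831362 -0.94096156 -2.33735587]
```

View pics/s5.png

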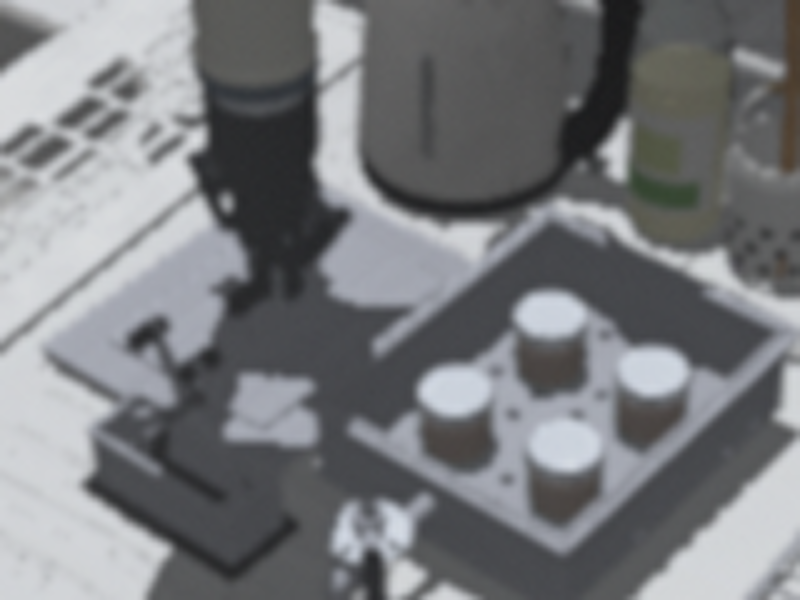

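View pics/t5.png

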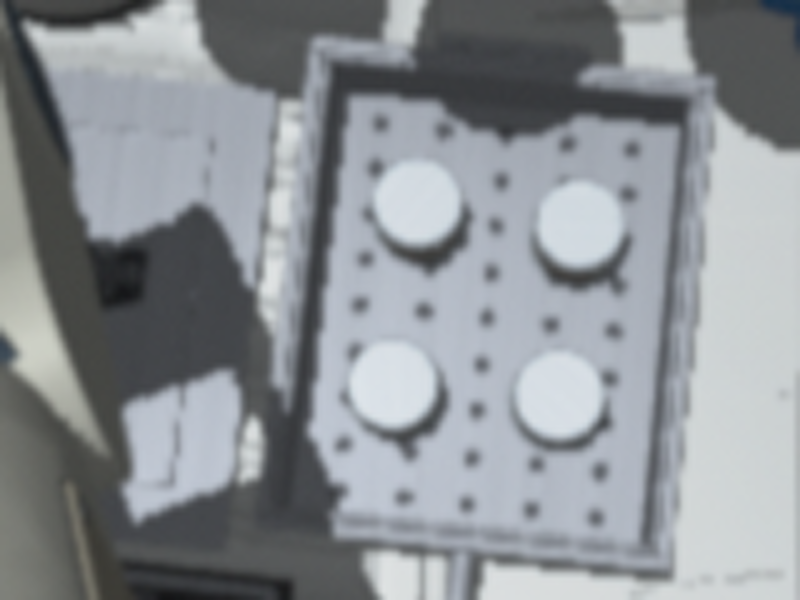

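Request:
step_arm(travel=[[0,0,-0.001],[0,0,-0.001],[0,0,-0.001],[0,0,-0.001],[0,0,0]], spin=[0,0,0,0,0])

```text
time: 12.4
ee_pos: [0.6104, 0.2476, 0.0295]
ee_rot: [[-0.997, 0.0, -0.074], [0.074, 0.0, -0.997], [-0.0, -1.0, -0.0]]
force: [-12.8, -4.9, 32.5]
width: 0.0149
```

Request:
step_arm(travel=[[0,0,0.002],[0,0,0],[0,0,0],[0,0,0],[0,0,0],[0,0,0.03],[0,0,0.04],[0,0,0.04],[0,0,0.04],[0,0,0.04]], spin=[0,0,0,0,0,0,0,0,0,0], jaw=0.1)

```text
time: 13.4
ee_pos: [0.6099, 0.2474, 0.2191]
ee_rot: [[-0.997, -0.0, -0.074], [0.074, -0.0, -0.997], [0.0, -1.0, 0.0]]
force: [0.2, -0.6, -0.2]
width: 0.0385
```

Request:
step_arm(travel=[[-0.01,-0.04,0.02],[-0.01,-0.04,0.02],[-0.01,-0.04,0],[-0.01,-0.04,0],[-0.01,-0.04,0],[-0.01,-0.04,0],[-0.01,-0.04,0],[-0.01,-0.04,0],[0,-0.04,0],[0,-0.04,0]], spin=[0,0,0,0,0,0,0,0,0,0], jaw=-0.6)

```text
time: 14.4
ee_pos: [0.5297, -0.154, 0.2578]
ee_rot: [[-0.997, 0.0, -0.074], [0.074, 0.0, -0.997], [-0.0, -1.0, -0.0]]
force: [0.8, 0.1, -0.2]
width: 0.0681
```

```bash
python3 - <<'E'
from h import *
shot("side","s6",(220,130,380,250),5)
shot("top","t6",(215,120,375,270),5)
s=env.sense();print(s['ee_pos'],s['force'],s['width'],s['q'].round(1))
E
```

```text
[ 0.53000943 -0.15645936  0.25768634] [ 1.02429573  0.10392311 -0.79703841] 0.06803489972428119 [-1.660e+01  1.230e+01  1.009e+02 -1.000e-01  6.670e+01  7.790e+01]
```

View pics/s6.png

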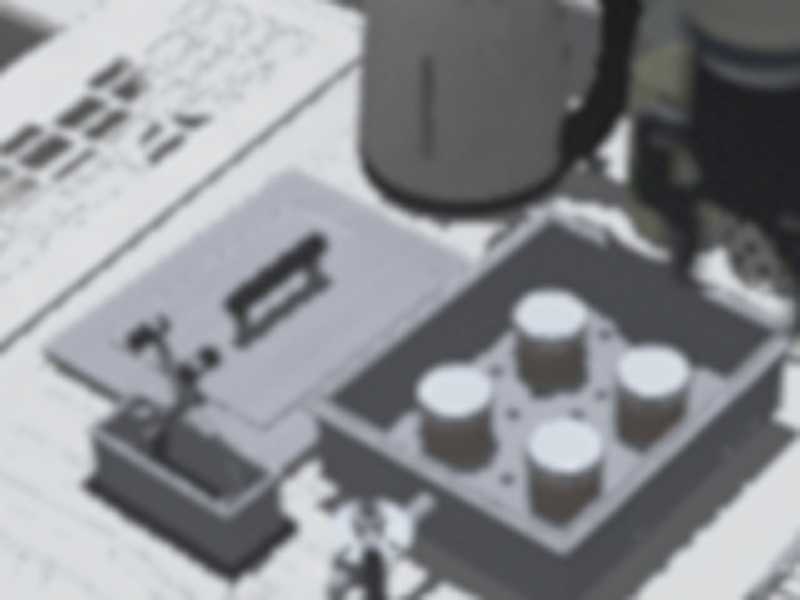

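View pics/t6.png

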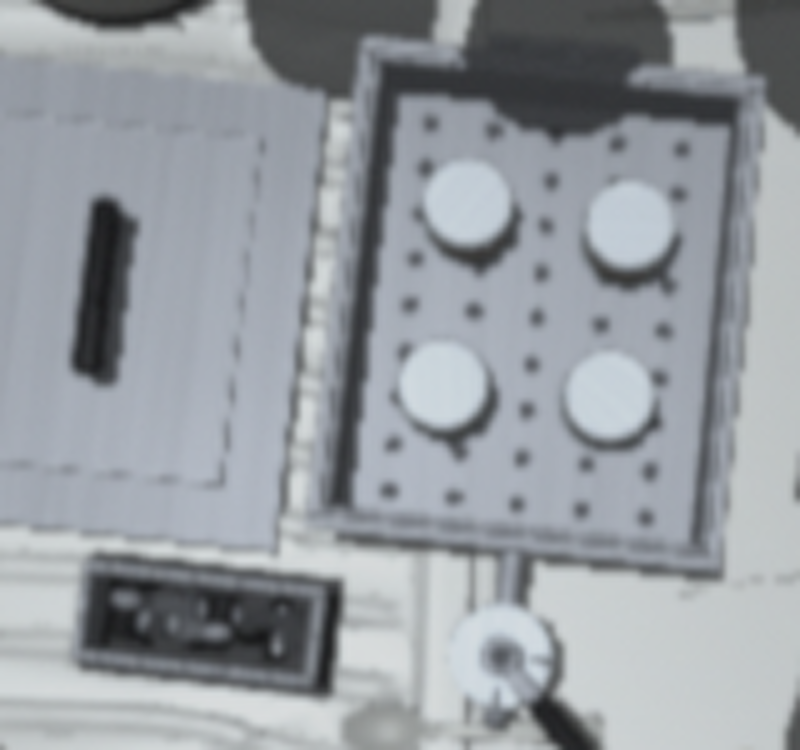

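```bash
python3 - <<'E'
from h import *
pr=lambda n,pts,s,ox,oy,z:np.array([p2w(n,u,v,z) for u,v in up(pts,s,ox,oy)])
print("rim",rectfit(pr("top",[(363,38),(765,82),(720,578),(316,522)],5,215,120,.085)))
print("rim side",rectfit(pr("side",[(550,205),(797,330),(563,553),(315,405)],5,220,130,.085)))
print("jars top",pr("top",[(469,204),(630,226),(444,386),(610,397)],5,215,120,.072).round(4))
print("jars side",pr("side",[(550,315),(653,370),(455,390),(564,445)],5,220,130,.072).round(4))
print("bars side",pr("side",[(148,333),(205,358)],5,220,130,.134).round(4))
h=[pr("top",[(85,557),(330,585),(318,690),(75,662)],5,215,120,.05)]
print("holder",rectfit(h[0]))
print("holder side",rectfit(pr("side",[(137,392),(280,475),(225,515),(95,432)],5,220,130,.05)))
for P in [(.4395,.183,.134)]: print(w2p("top",P),w2p("side",P))
crop("pics/t6_full.png","t6b",(225,225,290,265),12)
crop("pics/s6_full.png","s6b",(230,185,290,250),10)
E
```

```text
rim (array([0.6041, 0.0136]), np.float64(0.2513), np.float64(0.2047), np.float64(-3.94), np.float64(-5.7))
rim side (array([0.6016, 0.0127]), np.float64(0.2488), np.float64(0.1999), np.float64(-3.24), np.float64(-5.69))
jars top [[ 0.656   0.0517  0.072 ]
 [ 0.6466 -0.0311  0.072 ]
 [ 0.5616  0.0618  0.072 ]
 [ 0.5581 -0.0226  0.072 ]]
jars side [[ 0.6528  0.0521  0.072 ]
 [ 0.6447 -0.0316  0.072 ]
 [ 0.5588  0.0621  0.072 ]
 [ 0.5552 -0.0222  0.072 ]]
bars side [[0.4415 0.2071 0.134 ]
 [0.4431 0.1639 0.134 ]]
holder (array([0.439 , 0.1828]), np.float64(0.0536), np.float64(0.1258), np.float64(-3.57), np.float64(-5.07))
holder side (array([0.4357, 0.184 ]), np.float64(0.045), np.float64(0.1191), np.float64(-2.67), np.float64(-4.97))
[249.68747806 243.43213983] [254.91064599 199.50854509]
```

View pics/t6b.png

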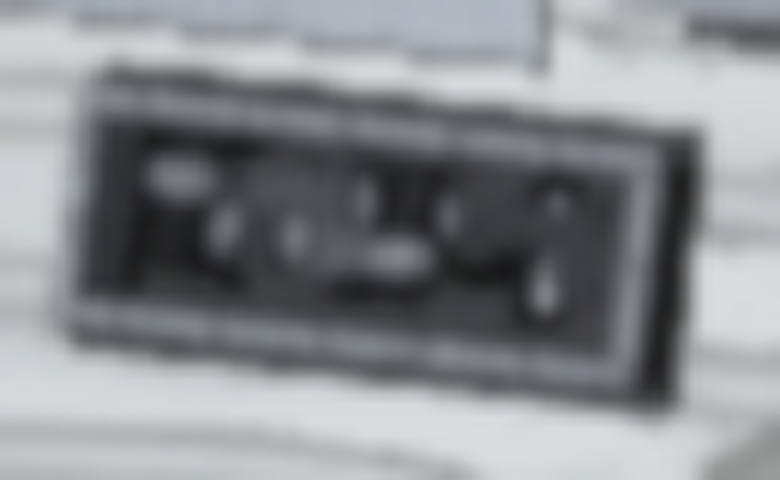

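View pics/s6b.png

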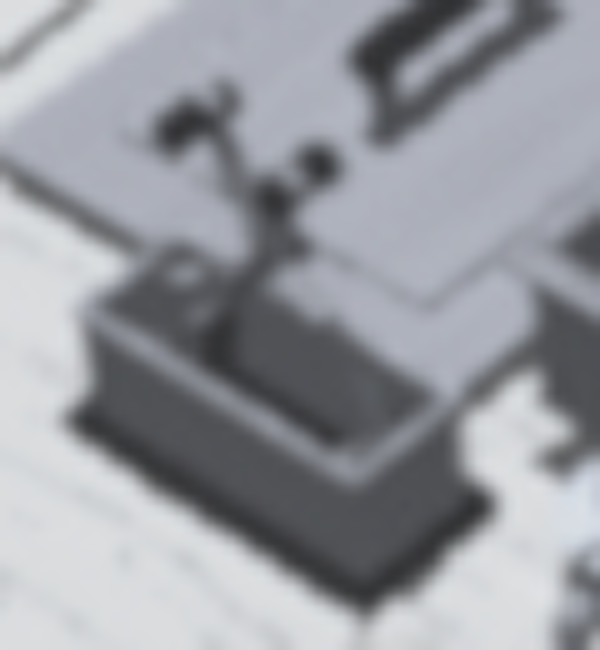

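Request:
step_arm(travel=[[-0.009,0.034,0],[-0.009,0.034,0],[-0.009,0.034,0],[-0.009,0.034,0],[-0.009,0.034,0],[-0.009,0.034,0],[-0.009,0.034,0],[-0.009,0.034,0],[-0.009,0.034,0],[-0.008,0.034,0]], spin=[-0.6,0,0,0,0,0,0,0,0,0], jaw=-1, newtons=30)

```text
time: 15.5
ee_pos: [0.4402, 0.1894, 0.2578]
ee_rot: [[-0.996, -0.0, -0.084], [0.084, 0.0, -0.996], [0.0, -1.0, -0.0]]
force: [1.1, -0.4, -0.1]
width: 0.0855
```

Request:
step_arm(travel=[[0,0,-0.02],[0,0,-0.02],[0,0,-0.02],[0,0,0]], spin=[0,0,0,0])

```text
time: 15.9
ee_pos: [0.4391, 0.1875, 0.1955]
ee_rot: [[-0.997, -0.004, -0.083], [0.083, -0.002, -0.997], [0.004, -1.0, 0.002]]
force: [0.2, 0.4, -0.1]
width: 0.0853
```

```bash
python3 - <<'E'
from h import *
shot("side","s7",(220,130,320,230),6)
s=env.sense();print(s['ee_pos'],s['force'],s['width'],s['q'].round(1)); print(w2p("side",s['ee_pos']))
E
```

```text
[0.44007847 0.18763661 0.19692922] [-0.33867093  0.53118046  0.18662964] 0.08521097081229373 [ 22.9   9.5 113.    0.   57.7 117.7]
[251.91705172 182.8243752 ]
```

View pics/s7.png

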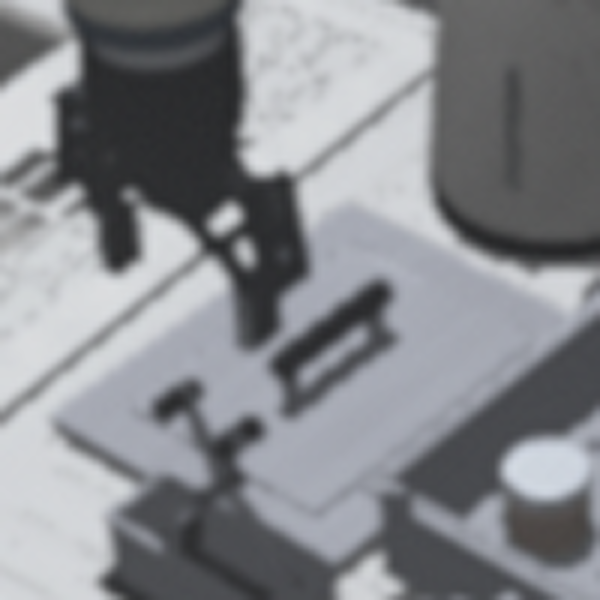

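Request:
step_arm(travel=[[0.0005,-0.0035,-0.02],[0,0,-0.02],[0,0,-0.02],[0,0,-0.02],[0,0,0]], spin=[0,0,0,0,0])

```text
time: 16.45
ee_pos: [0.4408, 0.1838, 0.1169]
ee_rot: [[-0.996, -0.002, -0.084], [0.084, -0.001, -0.996], [0.002, -1.0, 0.001]]
force: [-0.0, 0.0, -1.3]
width: 0.0853
```

```bash
python3 - <<'E'
from h import *
shot("side","s8",(220,140,320,240),6)
s=env.sense();print(s['ee_pos'],s['force'],s['width'])
E
```

```text
[0.44154793 0.18410291 0.11802919] [0.53939362 0.36607346 0.15630227] 0.08511176925634022
```

View pics/s8.png

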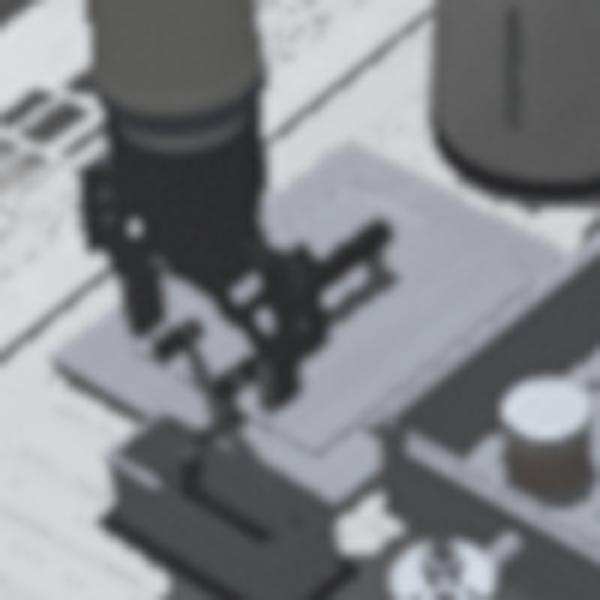

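Request:
step_arm(travel=[[-0.001,-0.0005,-0.004],[0,0,-0.003],[0,0,0]], spin=[0,0,0])

```text
time: 16.8
ee_pos: [0.4409, 0.1837, 0.1112]
ee_rot: [[-0.996, 0.001, -0.084], [0.084, 0.0, -0.996], [-0.001, -1.0, -0.0]]
force: [0.0, 0.3, -0.0]
width: 0.0852
```

Request:
step_arm(travel=[[0,0,0],[0,0,0],[0,0,0],[0,0,0],[0,0,0]], spin=[0,0,0,0,0], jaw=-0.33)

```text
time: 17.3
ee_pos: [0.4413, 0.1838, 0.1113]
ee_rot: [[-0.996, 0.001, -0.084], [0.084, 0.0, -0.996], [-0.001, -1.0, -0.001]]
force: [0.1, 0.3, 5.7]
width: 0.0571
```

Request:
step_arm(travel=[[0,0,0.003],[0,0,0.003],[0,0,0]], spin=[0,0,0], jaw=-0.33)

```text
time: 17.6
ee_pos: [0.4407, 0.1836, 0.117]
ee_rot: [[-0.996, 0.0, -0.084], [0.084, 0.0, -0.996], [-0.0, -1.0, -0.0]]
force: [0.6, 0.1, -2.0]
width: 0.057
```

Request:
step_arm(travel=[[0,0,0],[0,0,0.002],[0,0,0.002],[0,0,0],[0,0,0]], spin=[0,0,0,0,0], jaw=-0.18)

```text
time: 18.1
ee_pos: [0.4407, 0.1836, 0.1208]
ee_rot: [[-0.996, 0.0, -0.084], [0.084, 0.0, -0.996], [-0.0, -1.0, -0.0]]
force: [-0.1, -0.5, -0.5]
width: 0.0504
```

Request:
step_arm(travel=[[0,0,0.005],[0,0,0.01],[0,0,0.015],[0,0,0.02],[0,0,0.02],[0,0,0.02],[0,0,0.02]], spin=[0,0,0,0,0,0,0])

```text
time: 18.8
ee_pos: [0.4407, 0.1835, 0.2325]
ee_rot: [[-0.996, 0.001, -0.084], [0.084, 0.0, -0.996], [-0.001, -1.0, -0.0]]
force: [0.4, 0.3, -1.3]
width: 0.0505
```

```bash
python3 - <<'E'
from h import *
shot("side","s9",(210,100,310,220),6)
s=env.sense();print(s['ee_pos'],s['force'],s['width'])
E
```

```text
[0.44225864 0.18421737 0.23553867] [1.76580623 0.56619441 2.01697744] 0.050463301217777236
```

View pics/s9.png

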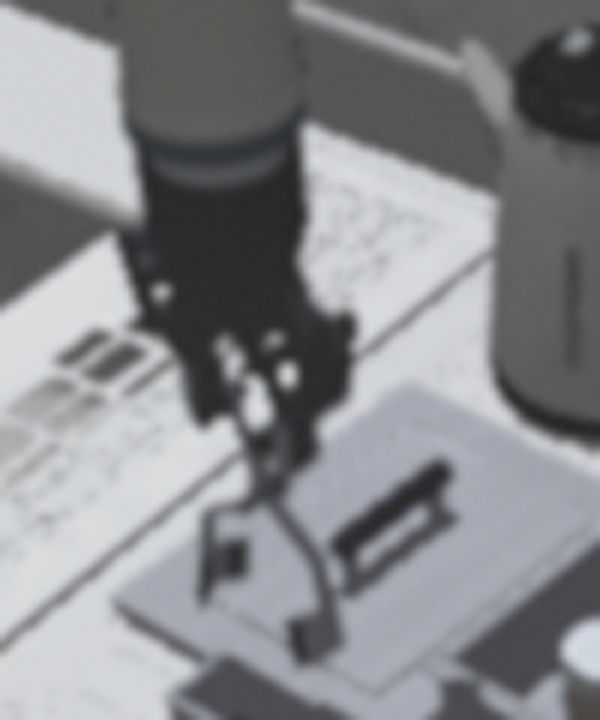

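```bash
python3 - <<'E'
from h import *
a=np.radians(-94.8); d=np.array([np.cos(a),np.sin(a),0]); c=np.array([.4407,.1836,.2340])
for o in(-.045,.045):
  for z in (-.1055,-.0755):
    uv=w2p("side",c+d*o+[0,0,z]); print(o,z,uv.round(1),((uv-[210,100])*6).round())
E
```

```text
-0.045 -0.1055 [244.6 194.5] [208. 567.]
-0.045 -0.0755 [243.6 187. ] [202. 522.]
0.045 -0.1055 [266.  206.8] [336. 641.]
0.045 -0.0755 [265.2 199.3] [331. 596.]
```

Request:
step_arm(travel=[[0.01,-0.01,0.01],[0.02,-0.02,0.01],[0.022,-0.022,0.01],[0.022,-0.022,0],[0.022,-0.022,0],[0.022,-0.022,0],[0.022,-0.022,0],[0.022,-0.022,0],[0.022,-0.022,0],[0.021,-0.031,0]], spin=[7,7,7,7,7,7,7,7,7,7])

```text
time: 19.85
ee_pos: [0.6465, -0.0318, 0.2609]
ee_rot: [[-0.415, 0.0, 0.91], [-0.91, 0.0, -0.415], [-0.0, -1.0, -0.0]]
force: [1.2, -0.1, -2.1]
width: 0.0508
```

Request:
step_arm(travel=[[0,0,0],[0,0,0],[0,0,0],[0,0,0],[0,0,0]], spin=[7,7,6.3,0,0])

```text
time: 20.35
ee_pos: [0.6456, -0.0314, 0.2609]
ee_rot: [[-0.082, -0.0, 0.997], [-0.997, 0.0, -0.082], [-0.0, -1.0, -0.0]]
force: [-0.2, 0.0, 0.2]
width: 0.0504
```

```bash
python3 - <<'E'
from h import *
shot("side","s10",(250,80,380,240),4.5)
shot("top","t10",(265,120,385,270),4)
s=env.sense();print(s['ee_pos'],s['ee_rot'].round(3)[:,2],s['force'],s['width'])
E
```

```text
[ 0.64563757 -0.03136518  0.26087128] [ 0.997 -0.081  0.   ] [ 0.44348584 -0.39511641 -1.47720813] 0.05044082064365505
```

View pics/s10.png

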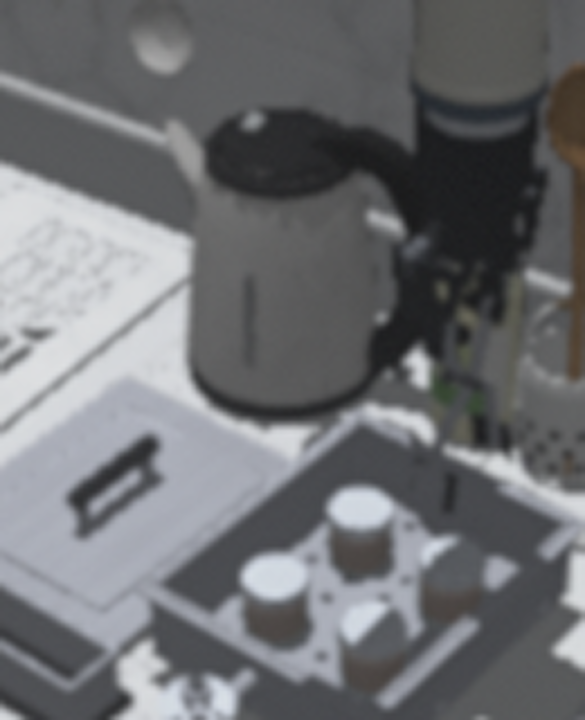

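View pics/t10.png

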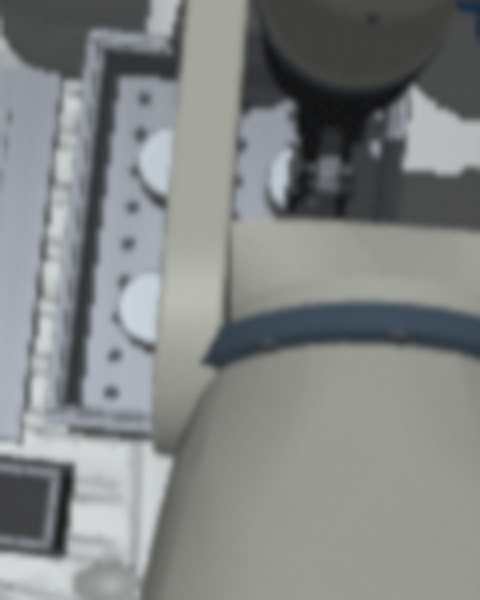

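```bash
python3 - <<'E'
from h import *
a=np.radians(-4.7); d=np.array([np.cos(a),np.sin(a),0]); c=np.array([.6456,-.0314,.261])
for o in(-.0425,-.0345,.0345,.0425):
  for z in (-.1055,-.0755):
    uv=w2p("side",c+d*o+[0,0,z]); print(o,z,uv.round(1),((uv-[250,80])*4.5).round())
crop("pics/s10_full.png","s10b",(325,120,385,220),8)
E
```

```text
-0.0425 -0.1055 [343.1 190.2] [419. 496.]
-0.0425 -0.0755 [343.4 182.6] [420. 462.]
-0.0345 -0.1055 [344.6 188.9] [426. 490.]
-0.0345 -0.0755 [345.  181.3] [427. 456.]
0.0345 -0.1055 [357.9 177.7] [486. 440.]
0.0345 -0.0755 [358.4 170.1] [488. 405.]
0.0425 -0.1055 [359.4 176.4] [492. 434.]
0.0425 -0.0755 [359.9 168.8] [495. 400.]
```

View pics/s10b.png

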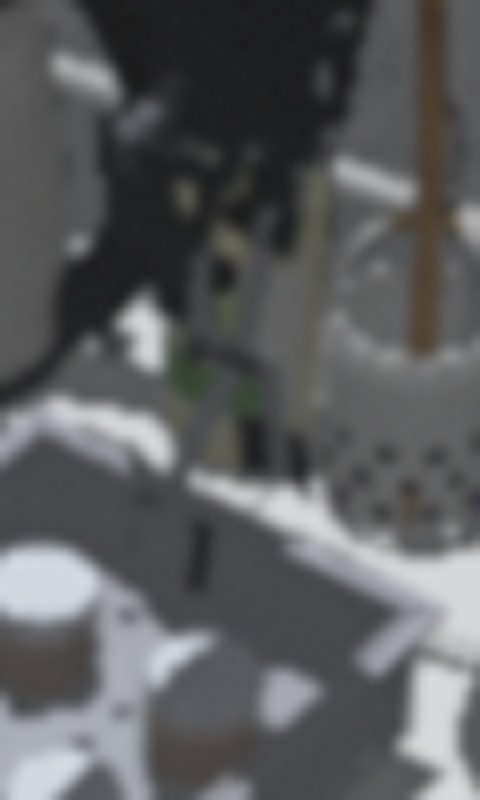

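Request:
step_arm(travel=[[0,0,-0.015],[0,0,-0.02],[0,0,-0.02],[0,0,-0.02],[0,0,-0.015],[0,0,-0.01],[0,0,-0.005],[0,0,0]], spin=[0,0,0,0,0,0,0,0])

```text
time: 21.25
ee_pos: [0.6455, -0.0314, 0.1552]
ee_rot: [[-0.079, -0.001, 0.997], [-0.997, 0.0, -0.079], [0.0, -1.0, -0.001]]
force: [-0.3, 0.7, -0.7]
width: 0.0503
```

```bash
python3 - <<'E'
from h import *
shot("side","s11",(300,130,390,240),7)
s=env.sense();print(s['ee_pos'],s['force'],s['width'])
E
```

```text
[ 0.64594182 -0.03145267  0.15596981] [ 0.79511805  0.10682089 -0.25985055] 0.050292699732480434
```

View pics/s11.png

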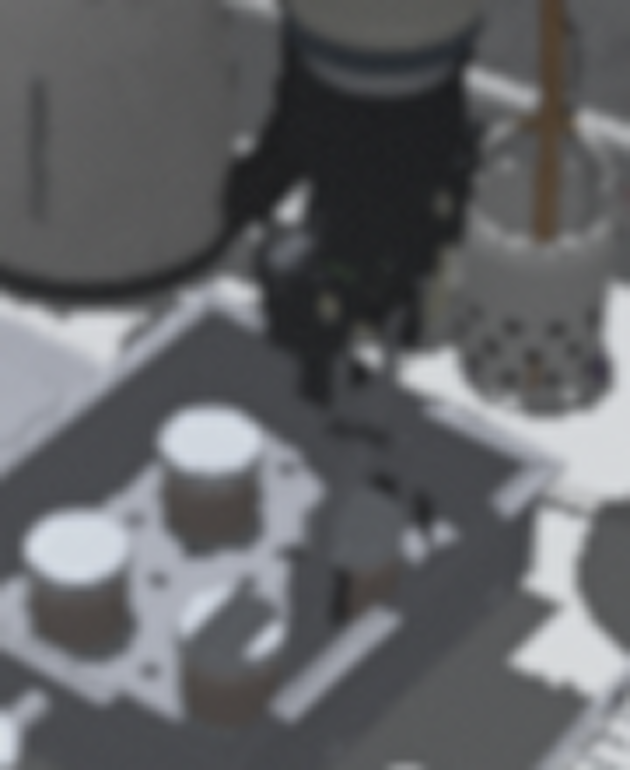

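Request:
step_arm(travel=[[0,0,0],[0,0,0],[0,0,0],[0,0,0],[0,0,0],[0,0,0],[0,0,0]], spin=[0,0,0,0,0,0,0], jaw=0.3, newtons=45)

```text
time: 22.0
ee_pos: [0.6467, -0.0314, 0.1568]
ee_rot: [[-0.079, 0.002, 0.997], [-0.997, 0.0, -0.079], [-0.0, -1.0, 0.002]]
force: [1.9, 0.6, 5.7]
width: 0.0367
```

```bash
python3 - <<'E'
from h import *
shot("side","s12",(300,130,390,240),7)
s=env.sense();print(s['ee_pos'],s['force'],s['width'])
E
```

```text
[ 0.64671436 -0.03140776  0.15678694] [3.00208688 0.70515285 6.54162857] 0.036735147304075115
```

View pics/s12.png

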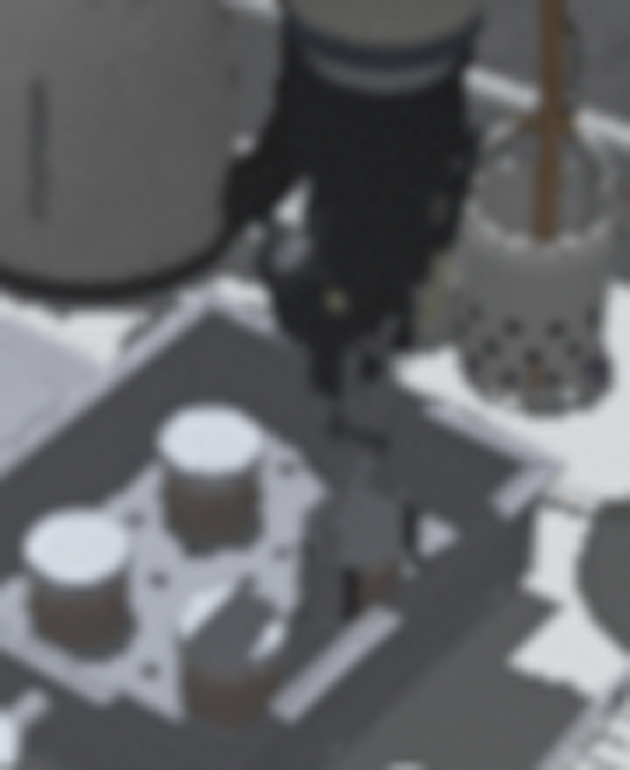

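Request:
step_arm(travel=[[0,0,0.003],[0,0,0.005],[0,0,0.01],[0,0,0.015],[0,0,0.015],[0,0,0.015],[0,0,0.015],[0,0,0.015],[0,0,0.015],[0,0,0]], spin=[0,0,0,0,0,0,0,0,0,0])

```text
time: 23.05
ee_pos: [0.647, -0.0315, 0.2667]
ee_rot: [[-0.079, 0.004, 0.997], [-0.997, -0.0, -0.079], [-0.0, -1.0, 0.004]]
force: [0.8, 0.6, -2.3]
width: 0.0368
```

```bash
python3 - <<'E'
from h import *
shot("side","s13",(300,80,390,220),5.5)
s=env.sense();print(s['ee_pos'],s['force'],s['width'])
E
```

```text
[ 0.64635059 -0.03146798  0.26514044] [-0.07584834  0.34428177 -3.39035799] 0.03715951288444757
```

View pics/s13.png

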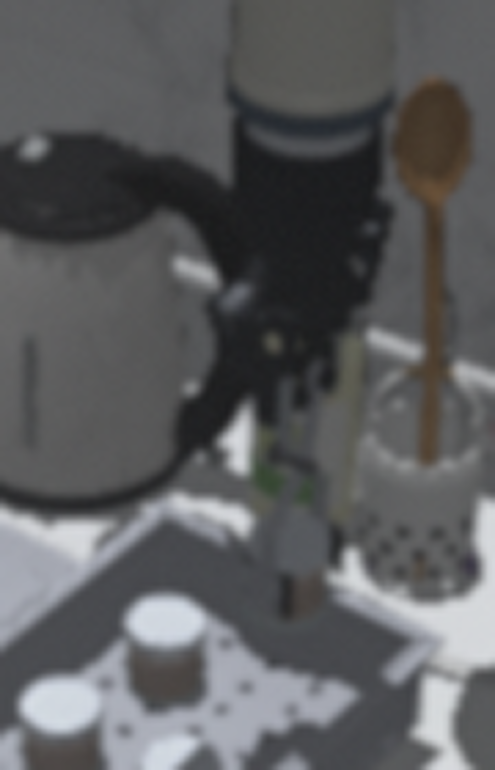

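Request:
step_arm(travel=[[-0.001,-0.01,0.002],[-0.001,-0.02,0.002],[-0.002,-0.03,0],[-0.002,-0.035,0],[-0.002,-0.035,0],[-0.002,-0.035,0],[-0.002,-0.035,0],[-0.002,-0.03,0],[-0.002,-0.02,0],[-0.002,-0.0095,0]], spin=[0,0,0,0,0,0,0,0,0,0])

```text
time: 24.1
ee_pos: [0.6269, -0.2929, 0.2668]
ee_rot: [[-0.08, -0.001, 0.997], [-0.997, 0.0, -0.08], [-0.0, -1.0, -0.001]]
force: [0.5, -0.0, -1.7]
width: 0.0365
```

Request:
step_arm(travel=[[0,0,-0.015],[0,0,-0.02],[0,0,-0.02],[0,0,-0.02],[0,0,-0.015],[0,0,-0.01],[0,0,-0.005],[0,0,-0.003],[0,0,0]], spin=[0,0,0,0,0,0,0,0,0])

```text
time: 25.0
ee_pos: [0.6279, -0.2909, 0.16]
ee_rot: [[-0.079, 0.0, 0.997], [-0.997, -0.0, -0.079], [0.0, -1.0, 0.0]]
force: [0.2, 0.6, -3.4]
width: 0.0364
```

```bash
python3 - <<'E'
from h import *
shot("side","s14",(350,120,480,300),4)
s=env.sense();print(s['ee_pos'],s['force'],s['width'])
E
```

```text
[ 0.62807518 -0.29104287  0.16036753] [-0.0955996 -0.1570378 -2.5608552] 0.03640772465787826
```

View pics/s14.png

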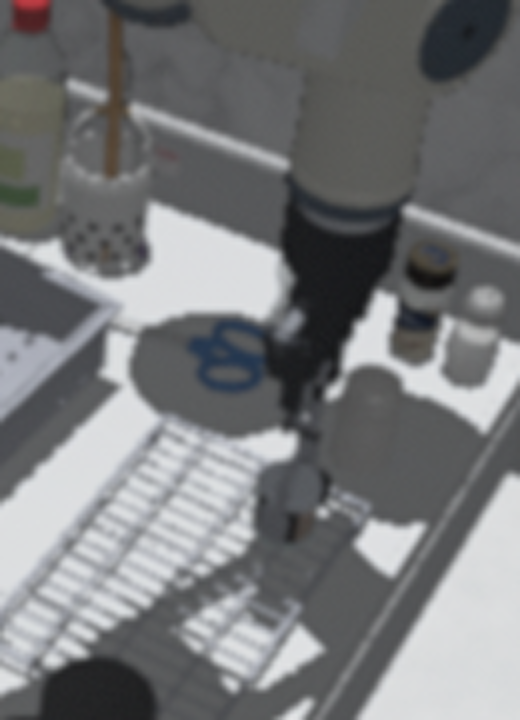

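Request:
step_arm(travel=[[0,0,-0.003],[0,0,-0.002],[0,0,-0.001],[0,0,-0.001],[0,0,0]], spin=[0,0,0,0,0])

```text
time: 25.55
ee_pos: [0.6278, -0.2911, 0.1531]
ee_rot: [[-0.079, 0.0, 0.997], [-0.997, -0.0, -0.079], [0.0, -1.0, 0.0]]
force: [-0.5, 0.9, -0.3]
width: 0.0369
```

Request:
step_arm(travel=[[0,0,-0.001],[0,0,0]], spin=[0,0])

```text
time: 25.75
ee_pos: [0.6281, -0.2914, 0.153]
ee_rot: [[-0.079, 0.001, 0.997], [-0.997, -0.001, -0.079], [0.001, -1.0, 0.001]]
force: [-2.4, 1.0, 7.1]
width: 0.0365
```

Request:
step_arm(travel=[[0,0,0],[0,0,0],[0,0,0]], spin=[0,0,0], jaw=0.08)

```text
time: 26.05
ee_pos: [0.6277, -0.2908, 0.1516]
ee_rot: [[-0.079, -0.0, 0.997], [-0.997, 0.0, -0.079], [-0.0, -1.0, -0.0]]
force: [0.1, 0.6, -1.5]
width: 0.0394
```

Request:
step_arm(travel=[[0,0,0],[0,0,0],[0,0,0],[0,0,0]], spin=[0,0,0,0], jaw=-0.2)

```text
time: 26.45
ee_pos: [0.6277, -0.2909, 0.1517]
ee_rot: [[-0.079, -0.0, 0.997], [-0.997, 0.0, -0.079], [-0.0, -1.0, -0.0]]
force: [-0.1, -0.1, -0.9]
width: 0.0513
```

Request:
step_arm(travel=[[0,0,0.01],[0,0,0.02],[0,0,0.02],[0,0,0.02],[0,0,0.02],[0,0,0.02]], spin=[0,0,0,0,0,0])

```text
time: 27.05
ee_pos: [0.6277, -0.291, 0.2636]
ee_rot: [[-0.079, 0.001, 0.997], [-0.997, -0.0, -0.079], [0.0, -1.0, 0.001]]
force: [0.4, 0.2, -1.6]
width: 0.0511
```

```bash
python3 - <<'E'
from h import *
shot("side","s15",(260,120,480,300),3.5)
shot("top","t15",(265,120,475,280),3.7)
s=env.sense();print(s['ee_pos'],s['force'],s['width'])
E
```

```text
[ 0.62923787 -0.29167768  0.26583176] [ 0.51180055  0.18453396 -1.64921454] 0.05099506937191002
```

View pics/s15.png

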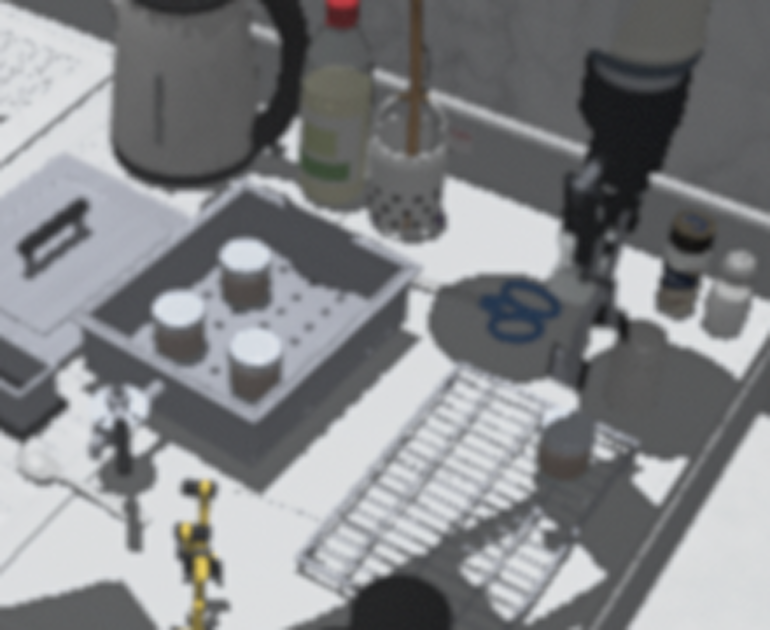

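View pics/t15.png

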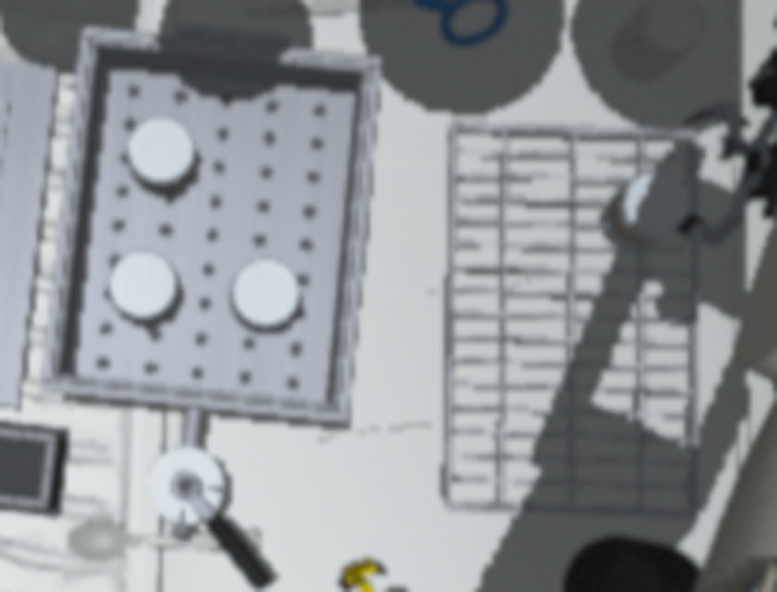

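Request:
step_arm(travel=[[-0.003,0.01,0],[-0.006,0.02,0],[-0.008,0.032,0],[-0.009,0.035,0],[-0.009,0.036,0],[-0.009,0.036,0],[-0.009,0.036,0],[-0.008,0.032,0],[-0.006,0.02,0],[-0.004,0.0116,0]], spin=[0,0,0,0,0,0,0,0,0,0], jaw=-0.2)

```text
time: 28.15
ee_pos: [0.555, -0.0203, 0.2605]
ee_rot: [[-0.077, -0.002, 0.997], [-0.997, 0.0, -0.077], [-0.0, -1.0, -0.002]]
force: [0.1, -0.4, -0.9]
width: 0.0513
```

Request:
step_arm(travel=[[0,0,0],[0,0,-0.015],[0,0,-0.02],[0,0,-0.02],[0,0,-0.02],[0,0,-0.015],[0,0,-0.01],[0,0,-0.007],[0,0,0]], spin=[0,0,0,0,0,0,0,0,0])

```text
time: 29.05
ee_pos: [0.5564, -0.0228, 0.154]
ee_rot: [[-0.079, -0.001, 0.997], [-0.997, -0.0, -0.079], [0.0, -1.0, -0.001]]
force: [0.3, 1.1, -1.2]
width: 0.0513
```

```bash
python3 - <<'E'
from h import *
shot("side","s16",(260,110,380,260),5)
s=env.sense();print(s['ee_pos'],s['force'],s['width'])
E
```

```text
[ 0.55678033 -0.02265331  0.15468842] [-0.02074837  0.20226645 -1.17514215] 0.05104895253353255
```

View pics/s16.png

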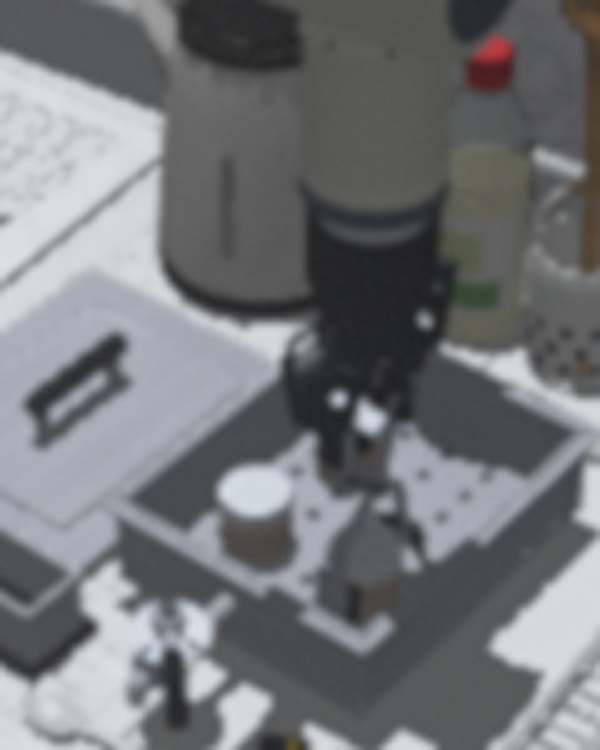

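Request:
step_arm(travel=[[0,0,0],[0,0,0],[0,0,0],[0,0,0],[0,0,0],[0,0,0],[0,0,0]], spin=[0,0,0,0,0,0,0], jaw=0.3, newtons=45)

```text
time: 29.8
ee_pos: [0.5575, -0.0222, 0.1558]
ee_rot: [[-0.079, 0.002, 0.997], [-0.997, 0.0, -0.079], [-0.0, -1.0, 0.002]]
force: [0.4, 1.1, 6.7]
width: 0.0342
```

Request:
step_arm(travel=[[0,0,0.003],[0,0,0.005],[0,0,0.01],[0,0,0.015],[0,0,0.015],[0,0,0.015],[0,0,0.015],[0,0,0.015],[0,0,0.015],[0,0,0]], spin=[0,0,0,0,0,0,0,0,0,0])

```text
time: 30.8
ee_pos: [0.5578, -0.0225, 0.2653]
ee_rot: [[-0.079, 0.004, 0.997], [-0.997, -0.0, -0.079], [0.0, -1.0, 0.004]]
force: [-0.5, 0.4, -2.2]
width: 0.034
```

```bash
python3 - <<'E'
from h import *
shot("side","s17",(260,80,380,240),4.5)
s=env.sense();print(s['ee_pos'],s['force'],s['width'])
E
```

```text
[ 0.55716706 -0.0224257   0.26388731] [-0.03006713 -0.16435056 -2.38690495] 0.03391871027518567
```

View pics/s17.png

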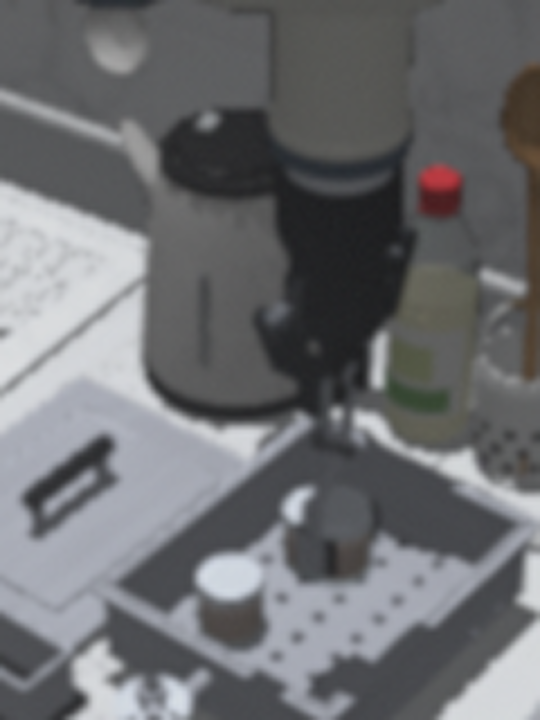

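Request:
step_arm(travel=[[-0.003,-0.01,0],[-0.005,-0.018,0],[-0.008,-0.028,0],[-0.01,-0.034,0],[-0.01,-0.034,0],[-0.01,-0.034,0],[-0.01,-0.034,0],[-0.009,-0.03,0],[-0.008,-0.026,0],[-0.0065,-0.0205,0]], spin=[0,0,0,0,0,0,0,0,0,0])

```text
time: 31.85
ee_pos: [0.4755, -0.2926, 0.2617]
ee_rot: [[-0.08, -0.002, 0.997], [-0.997, 0.0, -0.08], [-0.0, -1.0, -0.002]]
force: [1.3, -0.2, -2.6]
width: 0.0336
```

Request:
step_arm(travel=[[0,0,0],[0,0,-0.015],[0,0,-0.02],[0,0,-0.02],[0,0,-0.02],[0,0,-0.015],[0,0,-0.008],[0,0,-0.005],[0,0,0]], spin=[0,0,0,0,0,0,0,0,0])

```text
time: 32.75
ee_pos: [0.4769, -0.2906, 0.1593]
ee_rot: [[-0.079, -0.001, 0.997], [-0.997, 0.001, -0.079], [-0.0, -1.0, -0.001]]
force: [-0.4, -0.1, -2.1]
width: 0.0341
```

```bash
python3 - <<'E'
from h import *
shot("side","s18",(330,120,460,310),4)
s=env.sense();print(s['ee_pos'],s['force'],s['width'])
E
```

```text
[ 0.47727926 -0.29079735  0.15993165] [ 0.33080359  0.76307038 -2.13713413] 0.033696951724552913
```

View pics/s18.png

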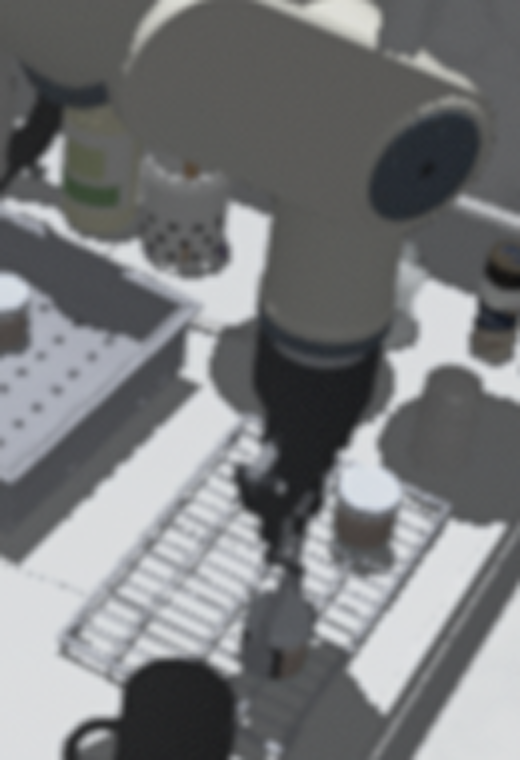

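Jar held upright over the near-right of the rack; jar on the far right stands. Lower gently to contact.

Request:
step_arm(travel=[[0,0,-0.003],[0,0,-0.002],[0,0,-0.001],[0,0,-0.001],[0,0,0]], spin=[0,0,0,0,0])

```text
time: 33.3
ee_pos: [0.4772, -0.2908, 0.1528]
ee_rot: [[-0.079, -0.0, 0.997], [-0.997, 0.0, -0.079], [-0.0, -1.0, -0.0]]
force: [-0.2, 0.0, -3.0]
width: 0.0341
```

Request:
step_arm(travel=[[0,0,-0.001],[0,0,-0.001],[0,0,0]], spin=[0,0,0])

```text
time: 33.6
ee_pos: [0.4778, -0.2915, 0.152]
ee_rot: [[-0.079, 0.001, 0.997], [-0.997, -0.001, -0.079], [0.001, -1.0, 0.001]]
force: [-1.2, 0.2, 8.0]
width: 0.0337
```

Request:
step_arm(travel=[[0,0,0],[0,0,0],[0,0,0]], spin=[0,0,0], jaw=0.1)

```text
time: 33.9
ee_pos: [0.4771, -0.2907, 0.1506]
ee_rot: [[-0.079, -0.0, 0.997], [-0.997, 0.0, -0.079], [-0.0, -1.0, -0.0]]
force: [0.5, 0.9, -0.8]
width: 0.0387
```

Request:
step_arm(travel=[[0,0,0],[0,0,0],[0,0,0],[0,0,0]], spin=[0,0,0,0], jaw=-0.2)

```text
time: 34.3
ee_pos: [0.4772, -0.2908, 0.1507]
ee_rot: [[-0.079, -0.0, 0.997], [-0.997, 0.0, -0.079], [-0.0, -1.0, -0.0]]
force: [0.7, -0.2, -1.3]
width: 0.0511
```

Request:
step_arm(travel=[[0,0,0.01],[0,0,0.02],[0,0,0.02],[0,0,0.02],[0,0,0.02],[0,0,0.02]], spin=[0,0,0,0,0,0])

```text
time: 34.9
ee_pos: [0.4772, -0.2908, 0.2625]
ee_rot: [[-0.079, 0.001, 0.997], [-0.997, -0.0, -0.079], [0.0, -1.0, 0.001]]
force: [0.3, 0.5, -0.7]
width: 0.0513
```

```bash
python3 - <<'E'
from h import *
shot("side","s19",(260,120,480,300),3.5)
shot("top","t19",(265,120,475,280),3.7)
s=env.sense();print(s['ee_pos'],s['force'],s['width'])
E
```

```text
[ 0.47862287 -0.29171867  0.26417982] [ 0.74086596 -0.18911394 -1.25275249] 0.05117297203955249
```

View pics/s19.png

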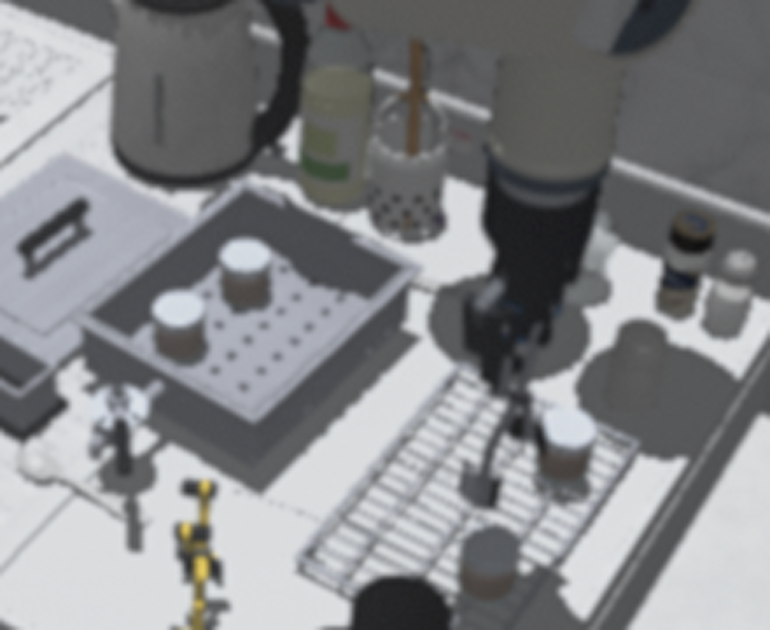

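View pics/t19.png

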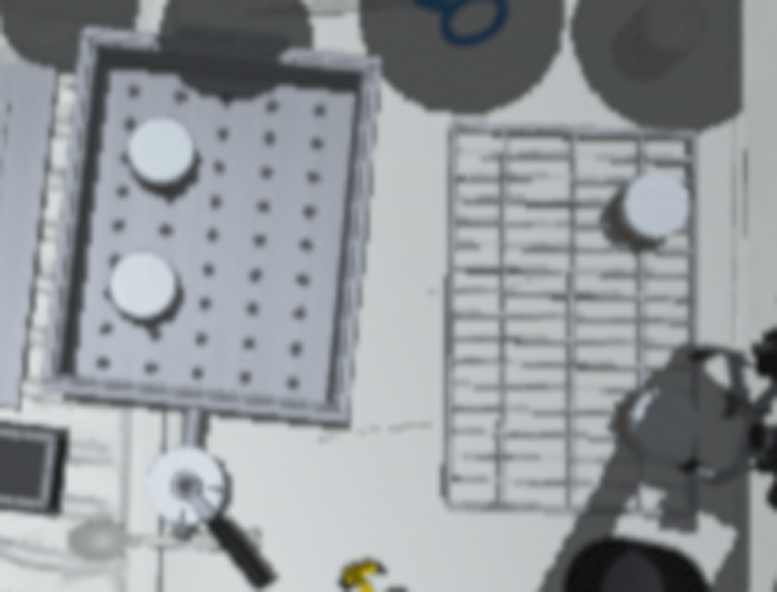

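Request:
step_arm(travel=[[0.006,0.012,0],[0.012,0.024,0],[0.02,0.038,0],[0.022,0.043,0],[0.022,0.043,0],[0.022,0.043,0],[0.022,0.043,0],[0.02,0.038,0],[0.018,0.035,0],[0.013,0.024,0]], spin=[0,0,0,0,0,0,0,0,0,0])

```text
time: 36.0
ee_pos: [0.6541, 0.0559, 0.2589]
ee_rot: [[-0.077, -0.002, 0.997], [-0.997, 0.001, -0.077], [-0.0, -1.0, -0.002]]
force: [0.7, -0.5, -1.1]
width: 0.0512
```

Request:
step_arm(travel=[[0,0,0],[0,0,-0.015],[0,0,-0.02],[0,0,-0.02],[0,0,-0.02],[0,0,-0.015],[0,0,-0.01],[0,0,-0.007],[0,0,0]], spin=[0,0,0,0,0,0,0,0,0])

```text
time: 36.9
ee_pos: [0.6537, 0.0519, 0.1529]
ee_rot: [[-0.079, -0.001, 0.997], [-0.997, -0.0, -0.079], [0.0, -1.0, -0.001]]
force: [0.7, 0.1, -0.8]
width: 0.0514
```

```bash
python3 - <<'E'
from h import *
shot("side","s20",(260,110,380,240),5)
s=env.sense();print(s['ee_pos'],s['force'],s['width'])
E
```

```text
[0.65423497 0.0519991  0.15375508] [-0.52305483 -0.26876652 -0.76301686] 0.051117867723946754
```

View pics/s20.png

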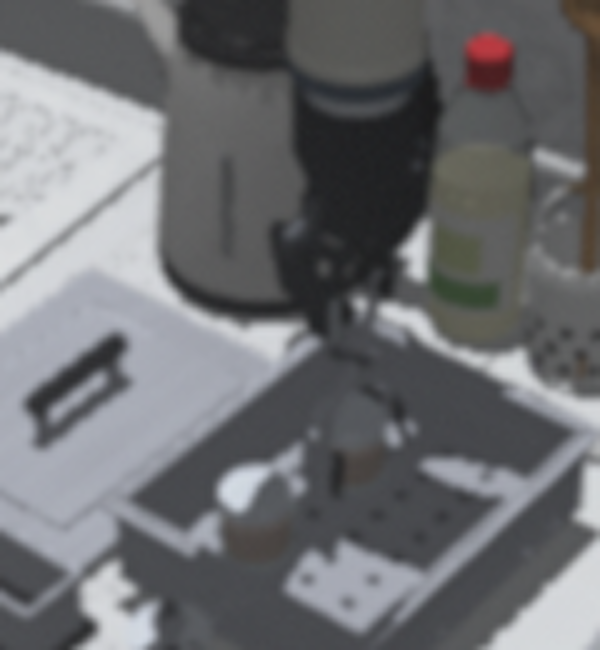

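Request:
step_arm(travel=[[0,0,0.002],[0,0,0],[0,0,0],[0,0,0],[0,0,0],[0,0,0],[0,0,0]], spin=[0,0,0,0,0,0,0], jaw=0.3, newtons=45)

```text
time: 37.65
ee_pos: [0.6552, 0.0521, 0.1571]
ee_rot: [[-0.079, 0.002, 0.997], [-0.997, -0.0, -0.079], [-0.0, -1.0, 0.002]]
force: [0.8, -1.5, 6.0]
width: 0.0357
```

Request:
step_arm(travel=[[0,0,0.003],[0,0,0.005],[0,0,0.01],[0,0,0.015],[0,0,0.015],[0,0,0.015],[0,0,0.015],[0,0,0.015],[0,0,0.015],[0,0,0]], spin=[0,0,0,0,0,0,0,0,0,0])

```text
time: 38.65
ee_pos: [0.6555, 0.0523, 0.2668]
ee_rot: [[-0.079, 0.004, 0.997], [-0.997, 0.0, -0.079], [-0.001, -1.0, 0.004]]
force: [-0.1, 0.8, -3.1]
width: 0.036
```

```bash
python3 - <<'E'
from h import *
shot("side","s21",(260,80,380,240),4.5)
s=env.sense();print(s['ee_pos'],s['force'],s['width'])
E
```

```text
[0.65483718 0.05221139 0.2651514 ] [-0.45801727  0.2005639  -2.03544436] 0.03590298237515364
```

View pics/s21.png

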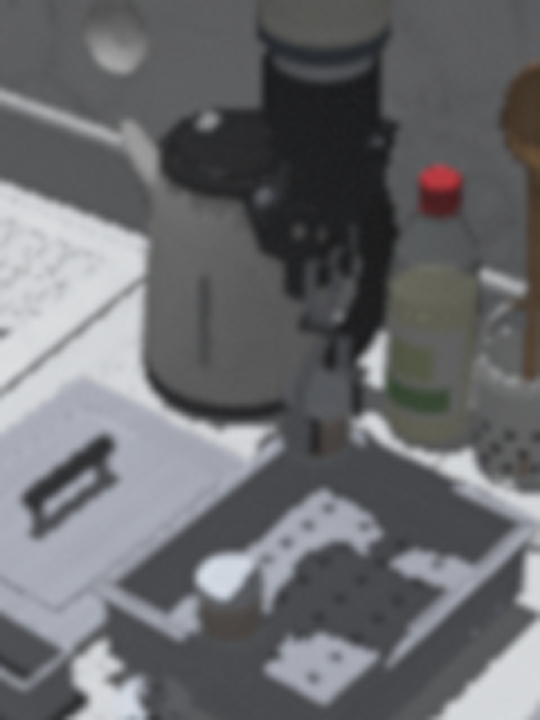

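Request:
step_arm(travel=[[-0.001,-0.01,0],[-0.002,-0.018,0],[-0.003,-0.028,0],[-0.003,-0.032,0],[-0.003,-0.032,0],[-0.003,-0.032,0],[-0.003,-0.032,0],[-0.003,-0.028,0],[-0.003,-0.024,0],[-0.003,-0.0173,0]], spin=[0,0,0,0,0,0,0,0,0,0])

```text
time: 39.7
ee_pos: [0.6259, -0.204, 0.2629]
ee_rot: [[-0.081, -0.002, 0.997], [-0.997, -0.0, -0.081], [0.0, -1.0, -0.002]]
force: [0.8, 0.3, -2.2]
width: 0.0361
```

Request:
step_arm(travel=[[0,0,0],[0,0,-0.015],[0,0,-0.02],[0,0,-0.02],[0,0,-0.02],[0,0,-0.015],[0,0,-0.01],[0,0,-0.007],[0,0,0]], spin=[0,0,0,0,0,0,0,0,0])

```text
time: 40.6
ee_pos: [0.6269, -0.2008, 0.1559]
ee_rot: [[-0.079, -0.001, 0.997], [-0.997, 0.0, -0.079], [-0.0, -1.0, -0.001]]
force: [-0.2, 0.2, -2.3]
width: 0.0361
```

```bash
python3 - <<'E'
from h import *
shot("side","s22",(330,120,460,310),4)
s=env.sense();print(s['ee_pos'],s['force'],s['width'])
E
```

```text
[ 0.62730088 -0.20099462  0.15674929] [ 0.14210661  0.40799468 -2.38500873] 0.036101960523709176
```

View pics/s22.png

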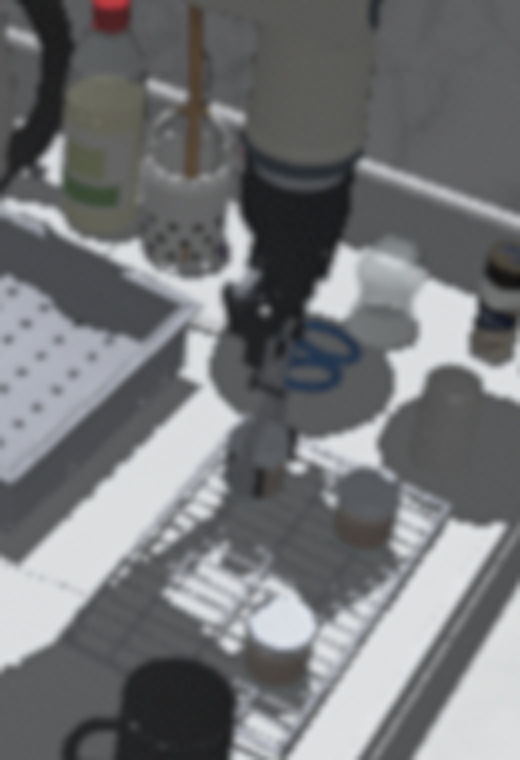

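Request:
step_arm(travel=[[0,0,-0.0015],[0,0,-0.001],[0,0,-0.001],[0,0,0]], spin=[0,0,0,0])

```text
time: 41.05
ee_pos: [0.6272, -0.2012, 0.1535]
ee_rot: [[-0.079, 0.0, 0.997], [-0.997, -0.0, -0.079], [0.0, -1.0, 0.0]]
force: [0.3, 0.2, -2.2]
width: 0.0362
```

Request:
step_arm(travel=[[0,0,-0.001],[0,0,-0.0005],[0,0,0]], spin=[0,0,0])

```text
time: 41.35
ee_pos: [0.6277, -0.2016, 0.1531]
ee_rot: [[-0.079, 0.001, 0.997], [-0.997, -0.001, -0.079], [0.001, -1.0, 0.001]]
force: [-2.5, 0.4, 6.0]
width: 0.0366
```

Request:
step_arm(travel=[[0,0,0],[0,0,0],[0,0,0]], spin=[0,0,0], jaw=0.08)

```text
time: 41.65
ee_pos: [0.6272, -0.2011, 0.1516]
ee_rot: [[-0.079, -0.0, 0.997], [-0.997, 0.0, -0.079], [-0.0, -1.0, -0.0]]
force: [-0.2, -1.1, -1.5]
width: 0.0394
```

Request:
step_arm(travel=[[0,0,0],[0,0,0],[0,0,0],[0,0,0]], spin=[0,0,0,0], jaw=-0.2)

```text
time: 42.05
ee_pos: [0.6272, -0.2011, 0.1518]
ee_rot: [[-0.079, -0.0, 0.997], [-0.997, 0.0, -0.079], [-0.0, -1.0, -0.0]]
force: [0.1, 0.3, -1.1]
width: 0.0512
```

Request:
step_arm(travel=[[0,0,0.01],[0,0,0.02],[0,0,0.02],[0,0,0.02],[0,0,0.02],[0,0,0.02]], spin=[0,0,0,0,0,0])

```text
time: 42.65
ee_pos: [0.6272, -0.2011, 0.2635]
ee_rot: [[-0.079, 0.001, 0.997], [-0.997, -0.0, -0.079], [0.0, -1.0, 0.001]]
force: [-0.0, 0.9, -1.0]
width: 0.0511
```

```bash
python3 - <<'E'
from h import *
shot("side","s23",(260,120,480,300),3.5)
shot("top","t23",(265,120,475,280),3.7)
s=env.sense();print(s['ee_pos'],s['force'],s['width'])
E
```

```text
[ 0.62881668 -0.20167017  0.26564133] [ 0.1298082  -1.03660223 -1.21088206] 0.05136530023738367
```

View pics/s23.png

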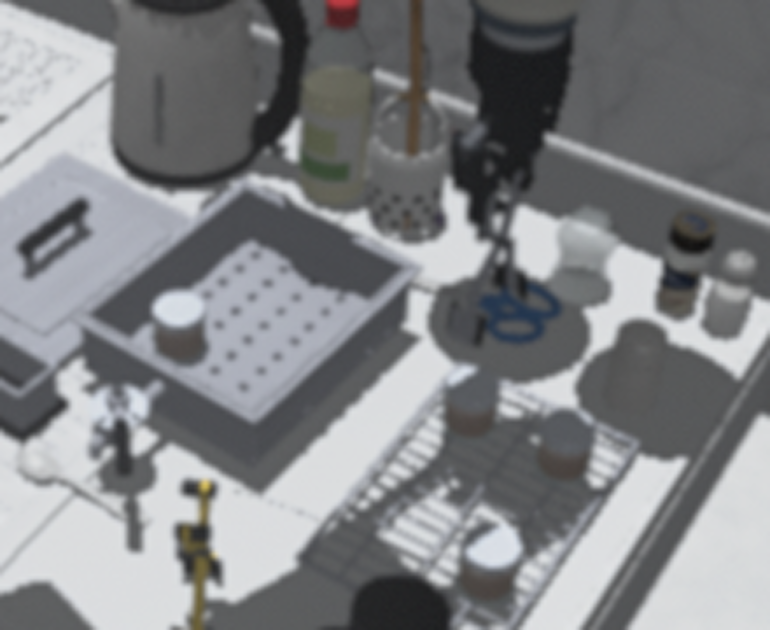

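View pics/t23.png

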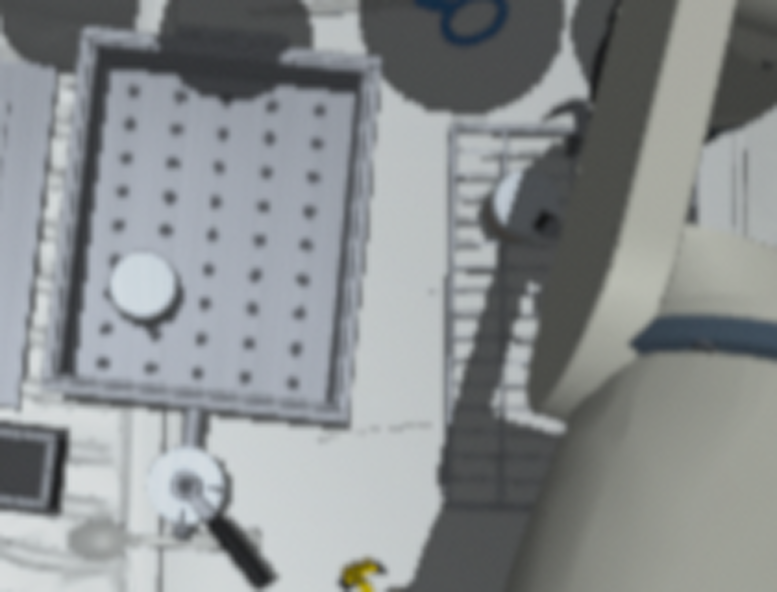

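Request:
step_arm(travel=[[-0.003,0.01,0],[-0.005,0.018,0],[-0.007,0.028,0],[-0.008,0.033,0],[-0.008,0.033,0],[-0.008,0.033,0],[-0.008,0.033,0],[-0.008,0.03,0],[-0.007,0.026,0],[-0.005,0.019,0]], spin=[0,0,0,0,0,0,0,0,0,0])

```text
time: 43.75
ee_pos: [0.5579, 0.0646, 0.2605]
ee_rot: [[-0.077, -0.003, 0.997], [-0.997, 0.0, -0.077], [-0.0, -1.0, -0.003]]
force: [-0.3, 0.6, -1.4]
width: 0.0509
```

Request:
step_arm(travel=[[0,0,0],[0,0,-0.015],[0,0,-0.02],[0,0,-0.02],[0,0,-0.02],[0,0,-0.015],[0,0,-0.01],[0,0,-0.006],[0,0,0]], spin=[0,0,0,0,0,0,0,0,0])

```text
time: 44.65
ee_pos: [0.5596, 0.0618, 0.155]
ee_rot: [[-0.079, -0.001, 0.997], [-0.997, -0.0, -0.079], [0.0, -1.0, -0.001]]
force: [-0.5, 0.6, -0.3]
width: 0.0516
```

```bash
python3 - <<'E'
from h import *
shot("side","s24",(260,110,380,240),5)
s=env.sense();print(s['ee_pos'],s['force'],s['width'])
E
```

```text
[0.5601271  0.06184609 0.15574156] [ 0.19777695 -0.27893985 -0.62349572] 0.05108410460886375
```

View pics/s24.png

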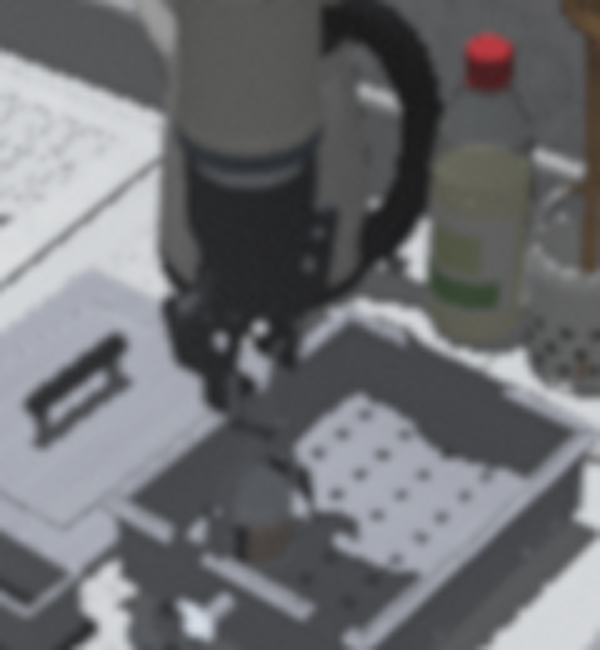

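Request:
step_arm(travel=[[0,0,0],[0,0,0],[0,0,0],[0,0,0],[0,0,0],[0,0,0],[0,0,0]], spin=[0,0,0,0,0,0,0], jaw=0.3, newtons=45)

```text
time: 45.4
ee_pos: [0.5611, 0.0622, 0.1568]
ee_rot: [[-0.079, 0.002, 0.997], [-0.997, 0.001, -0.079], [-0.001, -1.0, 0.002]]
force: [-0.1, 2.2, 6.2]
width: 0.0339
```

Request:
step_arm(travel=[[0,0,0.003],[0,0,0.005],[0,0,0.01],[0,0,0.015],[0,0,0.015],[0,0,0.015],[0,0,0.015],[0,0,0.015],[0,0,0.015],[0,0,0]], spin=[0,0,0,0,0,0,0,0,0,0])

```text
time: 46.4
ee_pos: [0.5612, 0.0619, 0.2662]
ee_rot: [[-0.079, 0.004, 0.997], [-0.997, 0.0, -0.079], [-0.001, -1.0, 0.004]]
force: [0.4, 0.5, -2.6]
width: 0.0343
```

```bash
python3 - <<'E'
from h import *
shot("side","s25",(260,80,480,310),2.8)
shot("top","t25",(265,120,475,280),3.7)
s=env.sense();print(s['ee_pos'],s['force'],s['width'])
E
```

```text
[0.56007893 0.06179525 0.2638677 ] [-0.61697423  0.19221328 -2.43265679] 0.03406622408739854
```

View pics/s25.png

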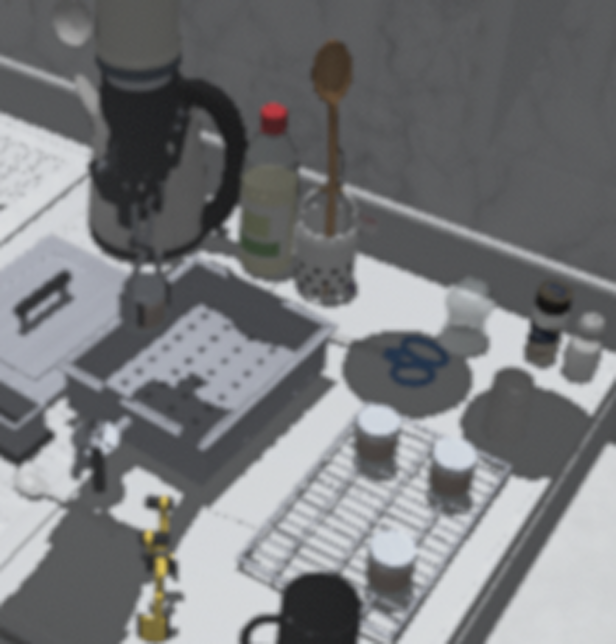

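View pics/t25.png

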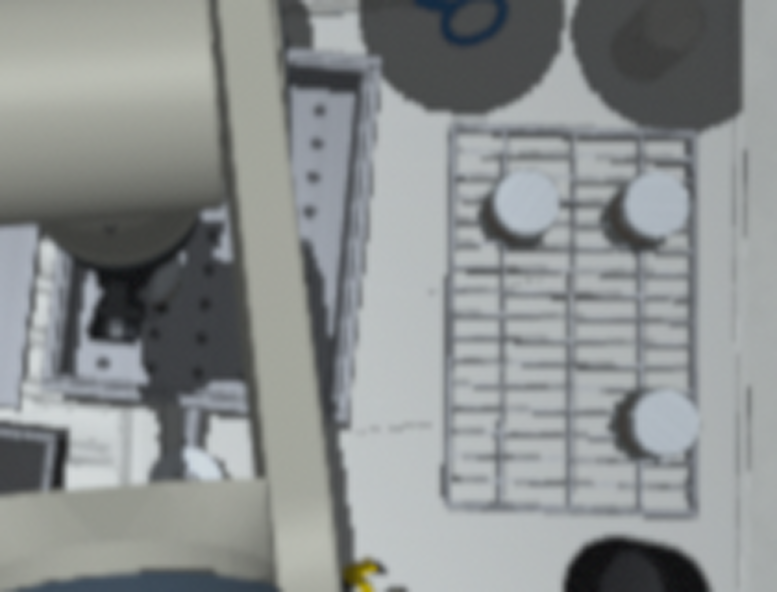

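Request:
step_arm(travel=[[-0.003,-0.01,0],[-0.006,-0.018,0],[-0.009,-0.028,0],[-0.01,-0.033,0],[-0.01,-0.033,0],[-0.01,-0.033,0],[-0.01,-0.033,0],[-0.01,-0.03,0],[-0.008,-0.025,0],[-0.0065,-0.02,0]], spin=[0,0,0,0,0,0,0,0,0,0])

```text
time: 47.5
ee_pos: [0.4761, -0.2029, 0.2629]
ee_rot: [[-0.08, -0.002, 0.997], [-0.997, 0.0, -0.08], [-0.0, -1.0, -0.002]]
force: [1.1, 1.8, -2.7]
width: 0.0339
```

Request:
step_arm(travel=[[0,0,0],[0,0,-0.015],[0,0,-0.02],[0,0,-0.02],[0,0,-0.02],[0,0,-0.015],[0,0,-0.01],[0,0,-0.005],[0,0,-0.002],[0,0,0]], spin=[0,0,0,0,0,0,0,0,0,0])

```text
time: 48.5
ee_pos: [0.4779, -0.2012, 0.157]
ee_rot: [[-0.079, 0.0, 0.997], [-0.997, -0.0, -0.079], [0.0, -1.0, 0.0]]
force: [0.2, -0.2, -2.6]
width: 0.034
```

```bash
python3 - <<'E'
from h import *
shot("side","s26",(330,120,460,310),4)
s=env.sense();print(s['ee_pos'],s['force'],s['width'])
E
```

```text
[ 0.47803106 -0.2012493   0.15724699] [-0.13088963  0.44925084 -2.31104305] 0.033879920174303225
```

View pics/s26.png

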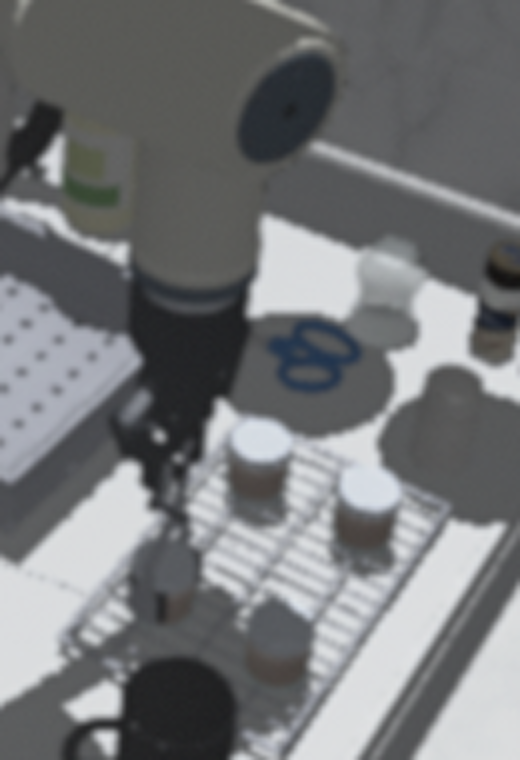

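Request:
step_arm(travel=[[0,0,-0.002],[0,0,-0.001],[0,0,-0.001],[0,0,0]], spin=[0,0,0,0])

```text
time: 48.95
ee_pos: [0.4781, -0.2014, 0.1533]
ee_rot: [[-0.079, 0.001, 0.997], [-0.997, -0.001, -0.079], [0.0, -1.0, 0.001]]
force: [-1.3, -0.8, 2.5]
width: 0.034
```

Request:
step_arm(travel=[[0,0,-0.0005],[0,0,0],[0,0,0]], spin=[0,0,0])

```text
time: 49.25
ee_pos: [0.4782, -0.2016, 0.1532]
ee_rot: [[-0.079, 0.001, 0.997], [-0.997, -0.001, -0.079], [0.001, -1.0, 0.001]]
force: [-2.2, -1.3, 7.8]
width: 0.0342
```

Request:
step_arm(travel=[[0,0,0],[0,0,0],[0,0,0]], spin=[0,0,0], jaw=0.1)

```text
time: 49.55
ee_pos: [0.4776, -0.201, 0.1521]
ee_rot: [[-0.079, -0.0, 0.997], [-0.997, 0.0, -0.079], [-0.0, -1.0, -0.0]]
force: [-0.6, 0.3, -1.4]
width: 0.0385
```

Request:
step_arm(travel=[[0,0,0],[0,0,0],[0,0,0],[0,0,0]], spin=[0,0,0,0], jaw=-0.2)

```text
time: 49.95
ee_pos: [0.4777, -0.2011, 0.1522]
ee_rot: [[-0.079, -0.0, 0.997], [-0.997, 0.0, -0.079], [-0.0, -1.0, -0.0]]
force: [0.3, -0.4, -0.5]
width: 0.0513
```

Request:
step_arm(travel=[[0,0,0.01],[0,0,0.02],[0,0,0.02],[0,0,0.02],[0,0,0.02],[0,0,0.02]], spin=[0,0,0,0,0,0])

```text
time: 50.55
ee_pos: [0.4777, -0.2011, 0.2639]
ee_rot: [[-0.079, 0.001, 0.997], [-0.997, -0.0, -0.079], [0.0, -1.0, 0.001]]
force: [0.7, 0.2, -1.1]
width: 0.0513
```

Request:
step_arm(travel=[[-0.003,0.02,0],[-0.004,0.035,0],[-0.004,0.042,0],[-0.004,0.043,0],[-0.004,0.043,0],[-0.004,0.043,0],[-0.004,0.043,0],[-0.004,0.043,0],[-0.003,0.04,0],[-0.003,0.033,0]], spin=[-7,-8,-8,-8,-8,-8,-8,-8,-8,-8])

```text
time: 51.55
ee_pos: [0.4421, 0.1736, 0.2632]
ee_rot: [[-0.989, 0.001, 0.148], [-0.148, 0.001, -0.989], [-0.001, -1.0, -0.0]]
force: [0.6, 0.6, -0.7]
width: 0.0514
```

Request:
step_arm(travel=[[0,0,0],[0,0,0],[0,0,0],[0,0,0]], spin=[-8,-3.3,0,0])

```text
time: 51.95
ee_pos: [0.4424, 0.1715, 0.2627]
ee_rot: [[-0.999, 0.0, -0.042], [0.042, 0.0, -0.999], [-0.0, -1.0, -0.0]]
force: [-0.6, -0.2, -2.4]
width: 0.0517
```

```bash
python3 - <<'E'
from h import *
shot("side","s27",(200,90,320,240),5)
shot("top","t27",(215,200,475,310),3)
s=env.sense();print(s['ee_pos'],s['ee_rot'][:,2].round(4),s['force'],s['width'])
E
```

```text
[0.44248789 0.17133194 0.2625945 ] [-4.270e-02 -9.991e-01 -1.000e-04] [-0.3831495   0.80687744 -1.40914815] 0.051608317765870854
```

View pics/s27.png

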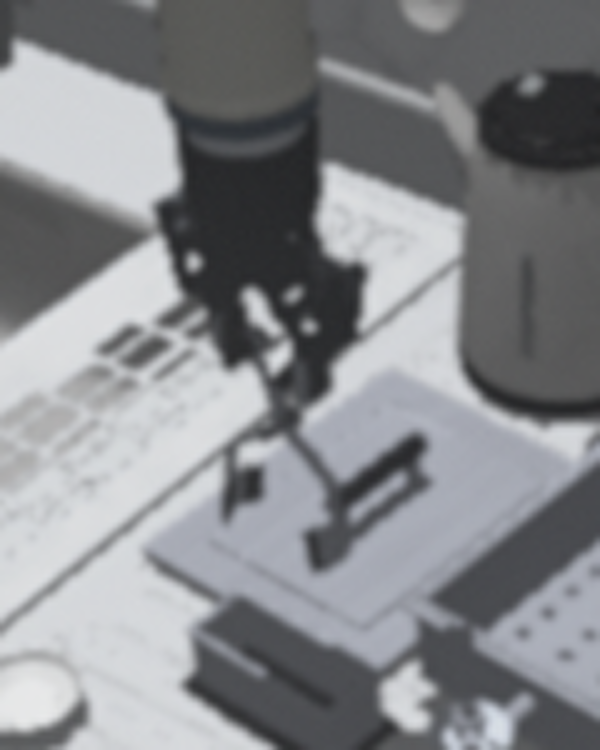

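```bash
python3 - <<'E'
from h import *
crop("pics/t27_full.png","t27b",(215,110,475,310),3)
E
```

```text
(no output)
```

View pics/t27b.png

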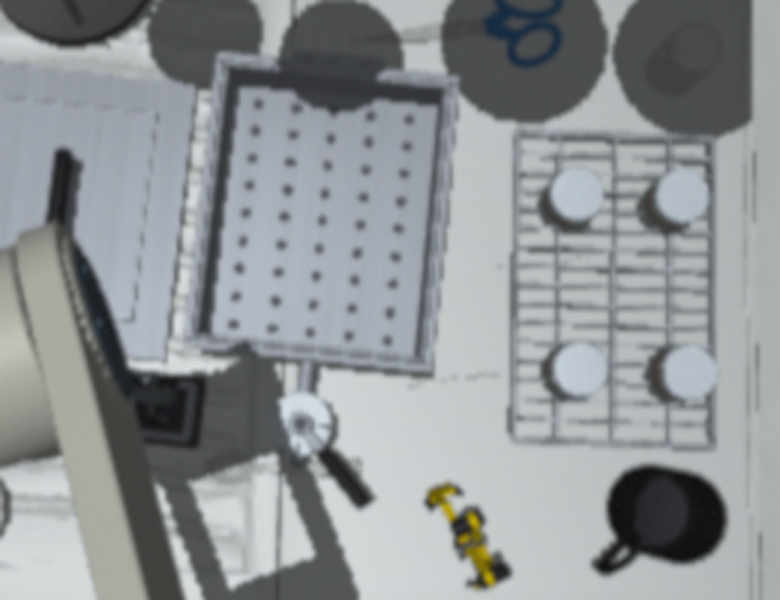

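Request:
step_arm(travel=[[-0.0018,0.0123,0],[0,0,-0.01],[0,0,-0.015],[0,0,0],[0,0,0]], spin=[-2.4,0,0,0,0])

```text
time: 52.55
ee_pos: [0.4404, 0.1834, 0.2369]
ee_rot: [[-0.996, -0.001, -0.085], [0.085, -0.001, -0.996], [0.001, -1.0, 0.001]]
force: [-0.8, -0.7, -1.0]
width: 0.0512
```

```bash
python3 - <<'E'
from h import *
shot("side","s28",(215,115,295,220),7)
s=env.sense();print(s['ee_pos'],s['ee_rot'][:,2].round(4),s['force'],s['width'])
a=np.radians(-94.8); d=np.array([np.cos(a),np.sin(a),0]); e=np.array([-d[1],d[0],0]); c=s['ee_pos']
# s9 comparison: same xy, TCP z .2340
im=cv2.imread("pics/s28_full.png"); i9=cv2.imread("pics/s9_full.png")
u1=w2p("side",[c[0],c[1],c[2]-.05]); u9=w2p("side",[.4407,.1836,.2345-.05]); print(u1,u9)
def cr(im,u): 
    x,y=int(u[0]-25),int(u[1]-30); return cv2.resize(im[y:y+75,x:x+50],None,fx=8,fy=8,interpolation=cv2.INTER_CUBIC)
cv2.imwrite("pics/cmp28.png",np.hstack([cr(i9,u9),cr(im,u1)]))
E
```

```text
[0.44072155 0.18361009 0.23741013] [-8.500e-02 -9.964e-01  1.000e-04] [ 0.4074197   0.80274327 -1.34497934] 0.05119023127514643
[253.40980351 185.67887226] [253.4971062  186.43821036]
```

View pics/cmp28.png

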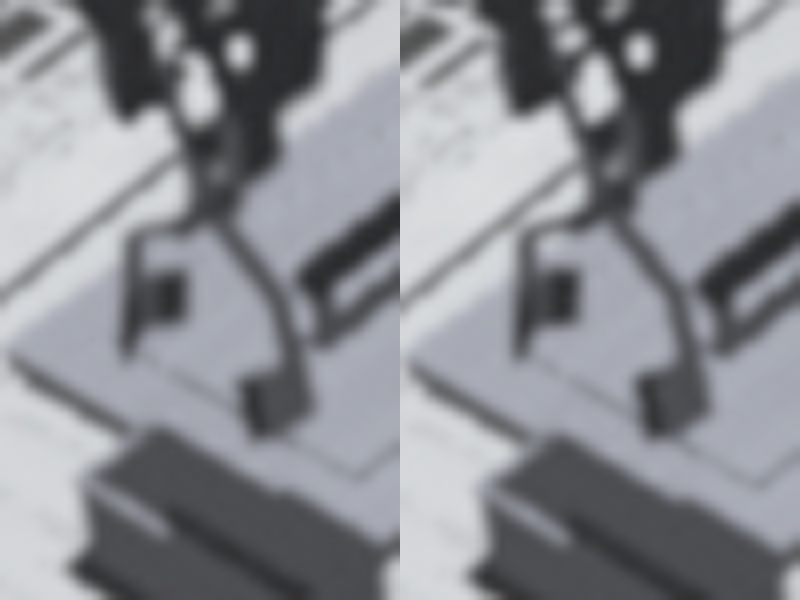

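Request:
step_arm(travel=[[0,0,-0.02],[0,0,-0.02],[0,0,-0.02],[0,0,-0.02],[0,0,-0.015],[0,0,-0.01],[0,0,0]], spin=[0,0,0,0,0,0,0])

```text
time: 53.3
ee_pos: [0.4402, 0.1836, 0.1316]
ee_rot: [[-0.996, -0.001, -0.085], [0.085, -0.001, -0.996], [0.001, -1.0, 0.001]]
force: [-0.3, 0.0, -2.3]
width: 0.0515
```

```bash
python3 - <<'E'
from h import *
shot("side","s29",(215,135,295,240),7)
s=env.sense();print(s['ee_pos'],s['force'],s['width'])
E
```

```text
[0.44070635 0.1838017  0.13236984] [ 0.19218821  0.17389299 -0.91615293] 0.051220702576245704
```

View pics/s29.png

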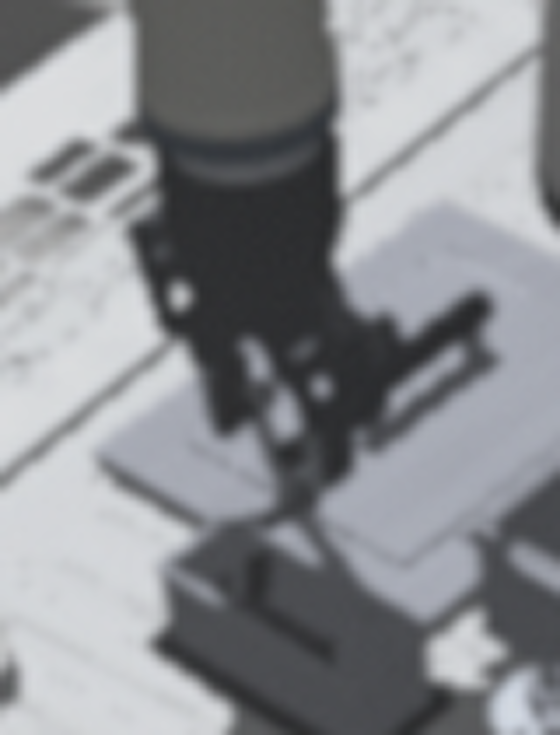

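Request:
step_arm(travel=[[0,0,-0.005],[0,0,-0.003],[0,0,-0.002],[0,0,-0.002],[0,0,0]], spin=[0,0,0,0,0])

```text
time: 53.85
ee_pos: [0.4405, 0.1838, 0.1201]
ee_rot: [[-0.996, -0.0, -0.085], [0.085, -0.0, -0.996], [0.0, -1.0, 0.0]]
force: [-0.3, -0.4, -0.8]
width: 0.0515
```

Request:
step_arm(travel=[[0,0,-0.002],[0,0,-0.001],[0,0,-0.001],[0,0,0]], spin=[0,0,0,0])

```text
time: 54.25
ee_pos: [0.441, 0.1841, 0.1166]
ee_rot: [[-0.996, 0.001, -0.085], [0.085, 0.0, -0.996], [-0.001, -1.0, -0.0]]
force: [-0.4, 0.8, 4.3]
width: 0.0515
```

Request:
step_arm(travel=[[0,0,0],[0,0,0],[0,0,0]], spin=[0,0,0], jaw=-0.35)

```text
time: 54.55
ee_pos: [0.4404, 0.1837, 0.1161]
ee_rot: [[-0.996, -0.0, -0.085], [0.085, -0.0, -0.996], [0.0, -1.0, 0.0]]
force: [0.0, -1.0, -0.7]
width: 0.0582
```

Request:
step_arm(travel=[[0,0,0],[0,0,0],[0,0,0],[0,0,0],[0,0,0]], spin=[0,0,0,0,0], jaw=-1)

```text
time: 55.05
ee_pos: [0.4406, 0.1839, 0.1163]
ee_rot: [[-0.996, 0.0, -0.085], [0.085, 0.0, -0.996], [-0.0, -1.0, -0.0]]
force: [0.4, -0.1, 0.0]
width: 0.0853
```

Request:
step_arm(travel=[[0,0,0.01],[0,0,0.02],[0,0,0.02],[0,0,0.02],[0,0,0.02],[0,0,0.02],[0,0,0.02]], spin=[0,0,0,0,0,0,0])

```text
time: 55.75
ee_pos: [0.4405, 0.1838, 0.248]
ee_rot: [[-0.996, 0.001, -0.085], [0.085, 0.0, -0.996], [-0.001, -1.0, -0.0]]
force: [1.2, -0.6, 0.0]
width: 0.0855
```

Request:
step_arm(travel=[[0.017,0.006,0],[0.017,0.007,0],[0.017,0.007,0],[0.017,0.007,0],[0.017,0.007,0],[0.017,0.006,0],[0.017,0.006,0],[0.017,0.006,0],[0.017,0.006,0],[0.0165,0.006,0]], spin=[0,0,0,0,0,0,0,0,0,0], jaw=0.1)

```text
time: 56.75
ee_pos: [0.6108, 0.2481, 0.2471]
ee_rot: [[-0.996, 0.0, -0.086], [0.086, 0.0, -0.996], [-0.0, -1.0, -0.0]]
force: [0.3, 0.1, 0.6]
width: 0.0383
```

```bash
python3 - <<'E'
from h import *
shot("side","s30",(215,115,345,235),6)
s=env.sense();print(s['ee_pos'],s['ee_rot'][:,2].round(4),s['force'],s['width'])
E
```

```text
[0.61295949 0.24887656 0.24701707] [-0.0855 -0.9963 -0.001 ] [0.33506093 0.39939875 0.16731651] 0.03819624102272261
```

View pics/s30.png

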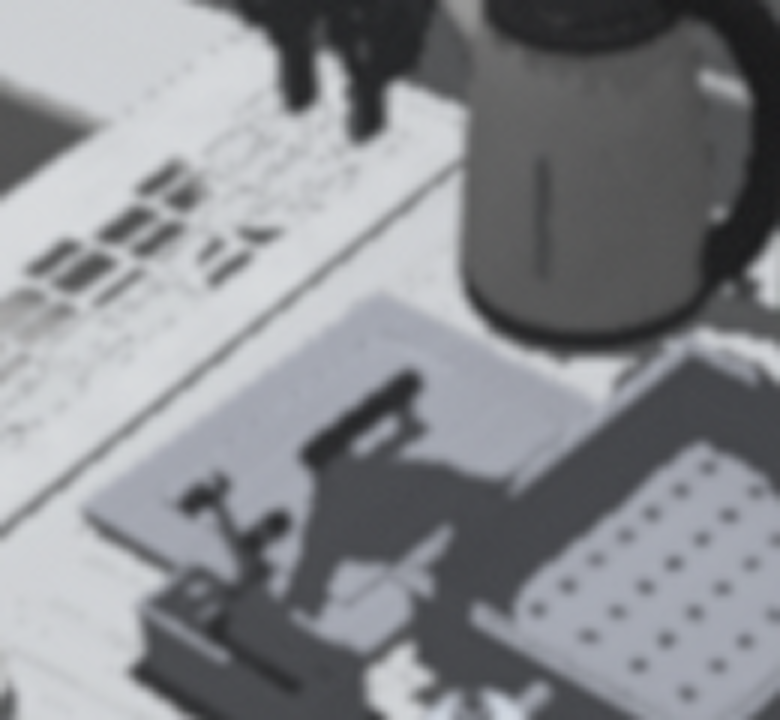

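Request:
step_arm(travel=[[-0.0015,-0.0008,-0.02],[0,0,-0.03],[0,0,-0.03],[0,0,-0.03],[0,0,-0.03],[0,0,-0.03],[0,0,-0.02],[0,0,-0.015],[0,0,-0.012],[0,0,0]], spin=[0.6,0,0,0,0,0,0,0,0,0])

```text
time: 57.8
ee_pos: [0.6078, 0.2468, 0.0282]
ee_rot: [[-0.997, -0.002, -0.075], [0.075, -0.001, -0.997], [0.002, -1.0, 0.001]]
force: [0.1, -0.5, 0.4]
width: 0.0384
```

Request:
step_arm(travel=[[0,0,0],[0,0,0],[0,0,0],[0,0,0],[0,0,0],[0,0,0]], spin=[0,0,0,0,0,0], jaw=0.9, newtons=80)

```text
time: 58.4
ee_pos: [0.6094, 0.2474, 0.0306]
ee_rot: [[-0.997, 0.002, -0.075], [0.075, 0.001, -0.997], [-0.002, -1.0, -0.001]]
force: [-0.7, -1.7, 7.6]
width: 0.0144
```

Request:
step_arm(travel=[[0,0,0.005],[0,0,0.01],[0,0,0.02],[0,0,0.025],[0,0,0.025],[0,0,0.025],[0,0,0.025],[0,0,0.025],[0,0,0.02],[0,0,0]], spin=[0,0,0,0,0,0,0,0,0,0])

```text
time: 59.4
ee_pos: [0.6101, 0.2477, 0.213]
ee_rot: [[-0.997, 0.005, -0.075], [0.075, 0.002, -0.997], [-0.005, -1.0, -0.002]]
force: [0.9, 0.2, -2.9]
width: 0.0146
```

Request:
step_arm(travel=[[-0.0005,-0.015,0],[-0.0005,-0.023,0],[-0.001,-0.027,0],[-0.001,-0.027,0],[-0.001,-0.027,0],[-0.001,-0.027,0],[-0.001,-0.027,0],[-0.001,-0.027,0],[-0.0005,-0.02,0],[0,-0.012,0]], spin=[0,0,0,0,0,0,0,0,0,0])

```text
time: 60.4
ee_pos: [0.5997, 0.0128, 0.2078]
ee_rot: [[-0.997, -0.003, -0.076], [0.076, -0.001, -0.997], [0.003, -1.0, 0.001]]
force: [-0.6, -0.3, -2.1]
width: 0.0147
```

Request:
step_arm(travel=[[0,0,0],[0,0,0],[0,0,0]], spin=[0,0,0])

```text
time: 60.7
ee_pos: [0.601, 0.0159, 0.209]
ee_rot: [[-0.997, -0.0, -0.074], [0.074, 0.0, -0.997], [0.0, -1.0, -0.0]]
force: [0.3, 1.3, -2.3]
width: 0.0143
```

```bash
python3 - <<'E'
from h import *
s=env.sense();print(s['ee_pos'],s['ee_rot'].round(4),s['force'],s['width'])
E
```

```text
[0.60096712 0.01586068 0.20898997] [[-9.972e-01 -4.000e-04 -7.450e-02]
 [ 7.450e-02  3.000e-04 -9.972e-01]
 [ 4.000e-04 -1.000e+00 -3.000e-04]] [ 0.31822939  1.30514769 -2.28697941] 0.014290739523797247
```

Request:
step_arm(travel=[[0.0006,0,-0.015],[0,0,-0.02],[0,0,-0.02],[0,0,-0.015],[0,0,-0.01],[0,0,-0.006],[0,0,-0.004],[0,0,0]], spin=[0,0,0,0,0,0,0,0])

```text
time: 61.5
ee_pos: [0.6018, 0.0151, 0.1192]
ee_rot: [[-0.997, 0.0, -0.075], [0.075, -0.0, -0.997], [-0.0, -1.0, 0.0]]
force: [0.6, -0.9, -1.8]
width: 0.0144
```

Request:
step_arm(travel=[[0,0,-0.003],[0,0,-0.002],[0,0,-0.002],[0,0,0]], spin=[0,0,0,0])

```text
time: 61.9
ee_pos: [0.6016, 0.0151, 0.1122]
ee_rot: [[-0.997, -0.0, -0.075], [0.075, 0.0, -0.997], [0.0, -1.0, -0.0]]
force: [-0.5, 0.0, -2.6]
width: 0.0144
```

Below the rim-contact height with no force: the step has entered the mouth.

Request:
step_arm(travel=[[0,0,-0.002],[0,0,-0.002],[0,0,-0.001],[0,0,0]], spin=[0,0,0,0])

```text
time: 62.3
ee_pos: [0.6017, 0.015, 0.1076]
ee_rot: [[-0.997, -0.0, -0.075], [0.075, -0.0, -0.997], [0.0, -1.0, 0.0]]
force: [-1.9, 0.5, 2.7]
width: 0.0143
```

Request:
step_arm(travel=[[0,0,0],[0,0,0],[0,0,0],[0,0,0],[0,0,0.01],[0,0,0.03],[0,0,0.04],[0,0,0.04],[0,0,0.03]], spin=[0,0,0,0,0,0,0,0,0], jaw=0.1)

```text
time: 63.2
ee_pos: [0.6023, 0.0151, 0.2608]
ee_rot: [[-0.997, 0.003, -0.075], [0.075, 0.0, -0.997], [-0.003, -1.0, -0.0]]
force: [1.0, -0.4, 0.3]
width: 0.038
```

Request:
step_arm(travel=[[-0.022,0.035,0.005],[-0.022,0.035,0.005],[-0.022,0.035,0.005],[-0.022,0.035,0],[-0.022,0.035,0],[-0.022,0.035,0],[-0.022,0.035,0],[-0.022,0.035,0],[-0.022,0.035,0],[-0.022,0.035,0]], spin=[0,0,0,0,0,0,0,0,0,0])

```text
time: 64.2
ee_pos: [0.3806, 0.3664, 0.2733]
ee_rot: [[-0.997, 0.001, -0.075], [0.075, 0.001, -0.997], [-0.001, -1.0, -0.001]]
force: [0.9, -0.5, 0.4]
width: 0.0388
```

```bash
python3 - <<'E'
from h import *
shot("side","s31",(210,120,470,320),3)
shot("top","t31",(205,110,475,310),2.9)
s=env.sense();print(s['ee_pos'],s['force'],s['width'])
E
```

```text
[0.37941995 0.36853823 0.27317294] [ 0.42496557 -0.39907394  0.23626516] 0.0385526888117818
```

View pics/s31.png

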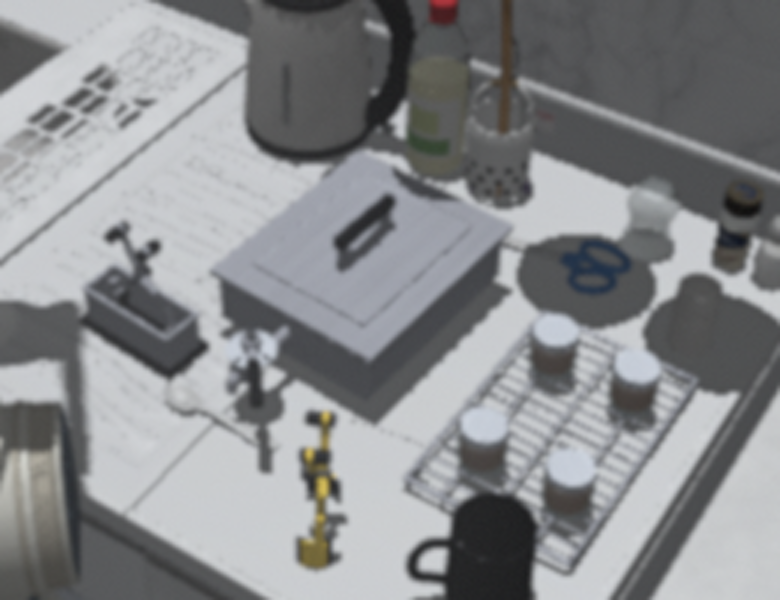

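View pics/t31.png

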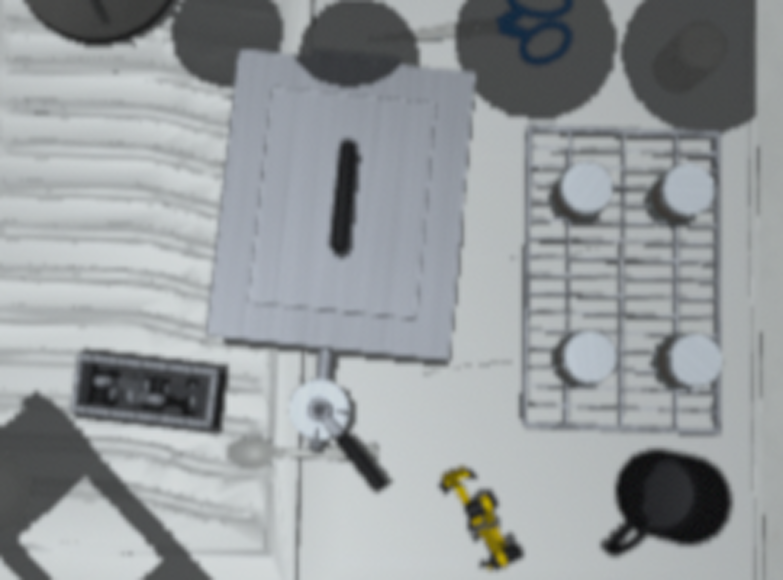

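```bash
python3 - <<'E'
from h import *
pr=lambda pts,z:np.array([p2w("top",u,v,z) for u,v in up(pts,2.9,205,110)])
print(pr([(586,189),(688,190),(588,357),(696,360)],.068).round(4))
a=cv2.imread("pics/top0.png").astype(int);b=cv2.imread("pics/t31_full.png").astype(int)
d=np.abs(a-b).max(2).astype(np.uint8); cv2.imwrite("pics/diff.png",cv2.resize(d[110:310,185:475]*3,None,fx=2.7,fy=2.7))
a=cv2.imread("pics/side0.png").astype(int);b=cv2.imread("pics/s31_full.png").astype(int)
d=np.abs(a-b).max(2).astype(np.uint8); cv2.imwrite("pics/diffs.png",cv2.resize(d[120:320,200:490]*3,None,fx=2.7,fy=2.7))
crop("pics/t31_full.png","t31v",(295,225,355,295),10)
im=cv2.imread("pics/t31_full.png").astype(int).sum(2)
ys,xs=np.mgrid[0:400,0:640]
for th in (130,180,240):
    m=(im<th)&(xs>318)&(xs<345)&(ys>256)&(ys<285)
    pts=np.array([p2w("top",u,v,.094)[:2] for u,v in zip(xs[m],ys[m])])
    c=pts.mean(0);u,s,vt=np.linalg.svd(pts-c);print(c,np.degrees(np.arctan2(vt[0,1],vt[0,0])))
E
```

```text
[[ 0.6255 -0.2014  0.068 ]
 [ 0.6269 -0.2916  0.068 ]
 [ 0.4772 -0.2032  0.068 ]
 [ 0.4769 -0.2971  0.068 ]]
[ 0.38596396 -0.0060821 ] -138.0460466110661
[ 0.38429889 -0.00749114] -138.48410826269486
[ 0.3843032  -0.00755184] -139.70355524116803
```

View pics/diff.png

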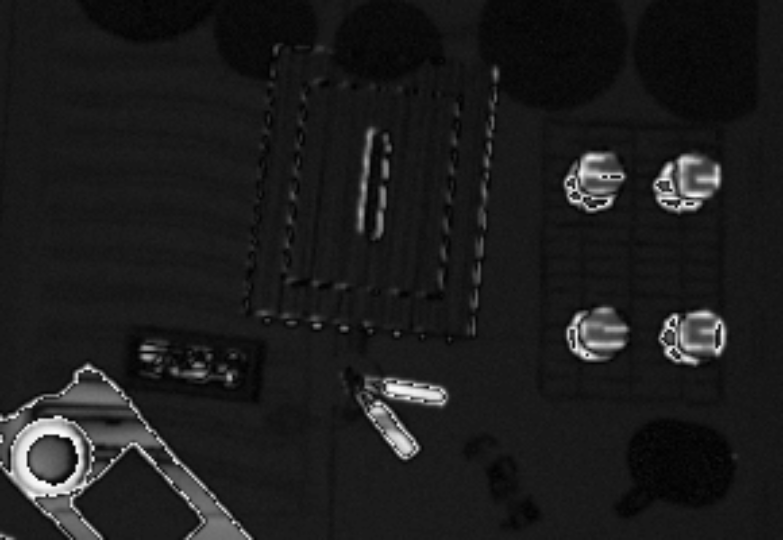

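View pics/diffs.png

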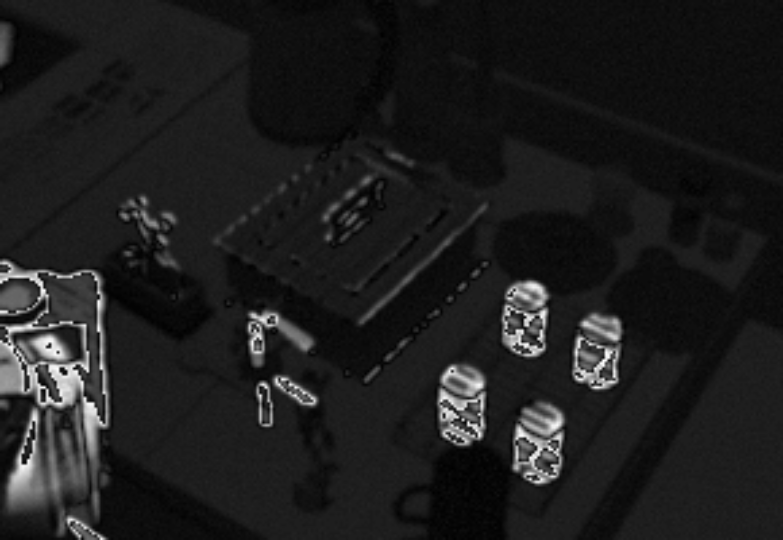

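View pics/t31v.png

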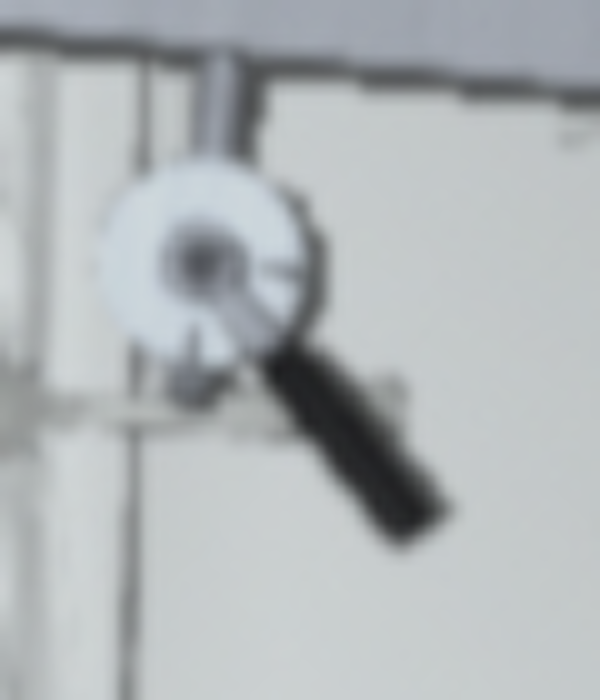

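```bash
python3 - <<'E'
from h import *
print(env.sign_off())
E
```

```text
the job is handed in; nothing more can be done
None
```

I did the whole job in the order asked and handed it in at about 64 s of the 210 s allowed. I set the vent half open first, then took the lid off. With the sprung tongs I stood all four jars on the rack, put the tongs back in their holder and reseated the lid.

What the last checks showed, from both cameras with the arm clear and the gripper empty:
- **Vent:** the lever lies about 1° from the midpoint between its shut and open marks. The image fits put its direction between -138.0° and -139.7°, against a target of -139.5°.
- **Jars:** all four stand upright on the rack, with centres at least 90 mm apart. In the top view the near-right jar read about 6 mm further right than where I set it down. It is still fully on the rack, by about 14 mm.
- **Lid:** seated flush. The pictures match the starting ones to within about a pixel (1–2 mm).
- **Tongs:** standing upright in the holder.
- **Other objects:** comparing before and after pictures, the mug, shaker, spoon and yellow look-alike tongs showed no movement. The arm stood near the dish and hid it in the last pictures, so I could not check the dish that way.

Two jars were gripped with the bars at 34 mm rather than the expected 36 mm, but both held and were set down without slipping. No jar was seen knocked aside in the pictures I took.

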